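# Put three bench chisels back into the cradles cut for their blades

### The job

The three chisels in the rack have been put away in each other's cradles. Put every chisel into the cradle whose blade slot is cut to its blade width - the narrowest chisel in the narrowest slot, the widest in the widest - lying fully home in slot and saddle, the same way up and with the blade pointing the same way as now. No cradle is free, so the bare rubber mat is there to lay one on meanwhile; leave the other things on the bench where they are.

Things in the scene. Friction and masses are not known exactly. Their poses are not given: they have to be found in the camera images.
- chisel_10: chisel, pale wooden handle, 254 mm long, steel blade 10 mm wide (narrowest of the three), 4 mm thick. Origin at mid-length, level of its underside; handle towards +y, cutting edge at y=-127 mm, z up as it lies flat. Eight-sided handle y=+5 to +123 mm, 27 mm across, its axis 14 mm above the origin at y=+45 mm: grasp it there across, from above. Centre of mass y=+50 mm. About 0.2 kg
- chisel_16: chisel, pale wooden handle, 259 mm long, steel blade 16 mm wide (middle of the three), 4 mm thick. Origin at mid-length, level of its underside; handle towards +y, cutting edge at y=-129 mm, z up as it lies flat. Eight-sided handle y=+5 to +125 mm, 27 mm across, its axis 14 mm above the origin at y=+45 mm: grasp it there across, from above. Centre of mass y=+50 mm. About 0.2 kg
- chisel_24: chisel, pale wooden handle, 274 mm long, steel blade 24 mm wide (widest of the three), 4 mm thick. Origin at mid-length, level of its underside; handle towards +y, cutting edge at y=-137 mm, z up as it lies flat. Eight-sided handle y=+5 to +133 mm, 27 mm across, its axis 14 mm above the origin at y=+45 mm: grasp it there across, from above. Centre of mass y=+50 mm. About 0.2 kg
- cradle_10: fixed wooden cradle for the 10 mm chisel; three stand 72 mm apart: slot block (50 mm wide, 14 mm slot, shoulders rounded 10 mm, 35 mm high) at y=-75 mm, handle saddle (22 mm high) at y=+84 mm, both 22 mm long. Origin on the rack's base; z up. Chisel home: its origin 12 mm above, x=y=0, axes alike; 12 mm clear below its handle. A wider blade rides 14 mm high on the shoulders
- cradle_16: fixed wooden cradle for the 16 mm chisel; three stand 72 mm apart: slot block (56.5 mm wide, 20.5 mm slot, shoulders rounded 10 mm, 35 mm high) at y=-75 mm, handle saddle (22 mm high) at y=+84 mm, both 22 mm long. Origin on the rack's base; z up. Chisel home: its origin 12 mm above, x=y=0, axes alike; 12 mm clear below its handle. A wider blade rides 14 mm high on the shoulders
- cradle_24: fixed wooden cradle for the 24 mm chisel; three stand 72 mm apart: slot block (65 mm wide, 29 mm slot, shoulders rounded 10 mm, 35 mm high) at y=-75 mm, handle saddle (22 mm high) at y=+84 mm, both 22 mm long. Origin on the rack's base; z up. Chisel home: its origin 12 mm above, x=y=0, axes alike; 12 mm clear below its handle. A wider blade rides 14 mm high on the shoulders
- bench_mat: rubber-faced black mat board on the bench to the left of the rack, 215 mm (its x, away from the robot) by 176 mm (its y), top 20 mm above its origin (centre of its underside). Fixed and bare: a chisel lies flat on it with the chisel's origin at the level of its top, along its x, blade away from the robot.
- tape_measure: bystander: yellow pocket tape measure standing on the bench between mat and rack, 36 x 80 x 64 mm; origin at the centre of its underside
- wax_tin: bystander: round tin with red lid behind the mat, 94 mm across, 30 mm high; origin at the centre of its underside
- sanding_block: bystander: wooden sanding block, 62 x 114 x 30 mm, on the bench left of the mat; origin at the centre of its underside

How it is judged:
By the outcome, as a careful person would: the job done as asked, in the order asked, and still so for the second after the job is handed in, with the robot touching nothing.
It also fails if it takes over 104 s, if anything falls off the work surface, if the arm or the gripper's body presses on something with over 40 N, if the wrist force passes 120 N, or if a joint passes its speed limit or range.

### The arm

A 6-joint arm with a two-finger parallel gripper is mounted at the origin on a cart in front of the work surface, level with it; the furniture and walls round the work are solid. World frame = base frame: x ahead of the robot, y to its left, z up, the work surface at z = 0. Lengths are in m, angles in degrees, forces in N, time in s.
With the tool pointing down it reaches from about 0.275 to 1 m from the base axis. Payload 8.4 kg.
Tool frame: the origin (TCP) lies on the centre line of the jaws, within the pads' length; the fingertips stand ctrl.finger_overhang ahead of it and the grasp point (between the pads) lies 2 mm behind it (ctrl.finger_overhang is the distance from the TCP to the fingertips, in m); z points along the fingers, y is the line along which they close (so a half turn about z gives the same grasp; the last joint's range is limited). The gripper opens to 85 mm and grips with 20 to 120 N. Pads are 22 mm wide; open, the fingers measure 114 mm over their backs; the gripper's body (76 mm by 85 mm) begins 54 mm behind the grasp point. The pads swing forward as they close: fully open they stand 13 mm farther back than shut.
Start: joints at [68.274, 20.225, 93.587, -0, 66.188, -0.138], TCP at [0.23, 0.581, 0.248] pointing down, gripper open.
Joint ranges: [-150.9, 150.9], [-52.94, 120.26], [3.33, 152.33], [-74.26, 254.26], [0, 154.13], [-172.89, 172.89]. Speed limits (degrees/s): [127.2, 127.2, 159.86, 180, 180, 180].

### API

Orientations are given as [roll, pitch, yaw] about the fixed x, y, z axes, in that order (R = Rz(yaw) Ry(pitch) Rx(roll)).
In Python, from rig import ctrl, viewer, nets gives the robot as it stands.
- The arm moves only by the tool step_arm, never from a script. Its argument "rows" is one flat list of numbers, 7 for each row, row after row: the opening, from 0 (shut) to 1 (fully open), then the shift along the tool's x, y, z in mm, then the turn, a rotation vector about the tool's x, y, z in rad. A call has 1 to 8 rows; each row is the pose to reach, as a shift and turn from the pose commanded when the call began, along the tool's axes at that moment; what a row does not reach only later rows make up. A row lasts 1/12 s, in which the tool goes at most 41.7 mm and 7.16 degrees, less where a joint would pass 70% of its speed; a pose out of reach is approached as far as the arm can. A call with a gripper value outside its range is refused whole. The fingers move at their own pace and stop on an object; "squeeze" is the grip in N (left out, the last holds). Time passes only in rows, so rows that repeat a pose let the fingers close. It gives the time, the measured TCP pose, the force, the opening and the grip force at its end, in the units of the state.
- ctrl.sense(): the state, without advancing time (a new reading comes with each control period).
- viewer.camera(name): name is "side" or "top"; returns a dict with "pixels" (420x560x3 uint8, blue, green, red), "depth" (420x560 float32, m along the optical axis (not along the pixel's ray), 0 where there is no reading), "camera_matrix" (3x3 intrinsics, pixels), "D" ([k1, k2, p1, p2, k3] as OpenCV has them; the pictures are not rectified), "rvec" (rotation vector, rad) and "tvec" (3), from world to camera coordinates, as OpenCV has them. Camera axes: x right, y down, z forward; pixel columns grow to the right and rows downward; lengths in m; the calibration is good to about 2 mm. A picture is of the moment at which its call begins.
- ctrl.finish_job(): hands the job in; it is judged then, once.
Trained networks look in the newest picture that a camera, given by its name, has taken for a name from the list of things; names that differ only in an ending like _2 or _b are one class to them, and where a whole thing is asked for, a point or a joint stands for the part that bears it (a point fixed in the world has none). Each returns a list of dicts, best first, with "confidence" (0 to 1); they miss things now and then, are a little off and sometimes report something else, mostly with a low value. They report only what shows in the picture. A call takes as long as a camera call.
- nets.look_for(label, camera): "box" ([left, top, right, bottom] in pixels, round what is visible of it).
The state is a dict: "time_s": time; "joint_positions": joint angles; "joint_velocities": joint speeds; "effort": joint torques, N m; "position": TCP position; "tcp_rot": TCP orientation; "force": force on the tool from outside, world axes, zero at the start; "moment": the same for the moment, N m; "opening": finger opening in m; "grasp_force": force on a finger pad.
Only numpy, scipy, OpenCV 4.12 (cv2) and the standard library are available. Lean on these libraries where they do the work, as an engineer would, in place of code of your own. Each camera call takes 0.05 s, during which the arm holds its last target. There are 200 camera calls.

## Working session

There is one attempt and no reset: what is moved stays moved. The work goes in short steps, Python scripts to look and compute and a tool call to move; the robot and the scene stay as the last step left them, time stands still between calls to the robot, and variables do not carry over. Pictures are saved under pics/ and viewed, at most 14 in all, crops included, and the job is handed in when it is done.

Besides the shell and the picture viewer there is one more tool, called after "Request:" as name(argument=value, ...) on one line, values as JSON. step_arm: Moves the arm, as the interface text tells. Its arguments: {"type":"object","properties":{"rows":{"type":"array","items":{"type":"number"}},"squeeze":{"type":"number"}},"required":["rows"]}

```bash
ls; mkdir -p pics
cat > h.py <<'E'
import numpy as np, cv2
from rig import ctrl, viewer, nets
def shot(name,fn=None):
    c=viewer.camera(name)
    if fn: cv2.imwrite('pics/'+fn,c['pixels'])
    return c
def cloud(c):
    d=c['depth'];h,w=d.shape
    u,v=np.meshgrid(np.arange(w),np.arange(h))
    n=cv2.undistortPoints(np.stack([u,v],-1).reshape(-1,1,2).astype(np.float64),c['camera_matrix'],c['D']).reshape(h,w,2)
    P=np.dstack([n*d[...,None],d])
    R=cv2.Rodrigues(np.array(c['rvec'],float))[0]
    W=(P-np.array(c['tvec']).ravel())@R
    W[d==0]=np.nan
    return W
E
python3 - <<'E'
from h import *
print(ctrl.sense(),ctrl.finger_overhang)
for n in('top','side'):
    c=shot(n,n+'1.png');W=cloud(c);np.savez(n+'1.npz',W=W,px=c['pixels'])
    for l in('chisel_10','chisel_16','chisel_24','cradle_10','cradle_16','cradle_24','bench_mat','tape_measure'):
        print(n,l,[(np.round(r['box']).astype(int).tolist(),round(r['confidence'],2)) for r in nets.look_for(l,n)][:3])
E
```

```text
pics
{'time_s': 0.0, 'joint_positions': array([ 6.82754079e+01,  2.02622036e+01,  9.36320643e+01,  6.98300528e-04,
        6.61877038e+01, -1.38117946e-01]), 'joint_velocities': array([-0.01694343, -0.026056  , -0.05681011,  0.01761882,  0.01261857,
        0.02104871]), 'effort': array([ 4.04436596e-04, -6.05236602e+01, -3.42067981e+01, -1.09320201e-04,
        8.98338330e-03,  1.61349931e-05]), 'position': array([0.22976533, 0.58071646, 0.24754244]), 'tcp_rot': array([-1.79918030e+02, -8.36052187e-04,  1.58413243e+02]), 'force': array([-0.19483564, -0.57963383,  0.50938562]), 'moment': array([-0.01387821, -0.03292971, -0.00425257]), 'grasp_force': 0.0, 'opening': 0.08528604191452845} 0.017
top chisel_10 [([430, 161, 451, 274], 0.93), ([372, 170, 391, 280], 0.85), ([403, 172, 423, 282], 0.78)]
top chisel_16 [([430, 161, 451, 274], 0.93), ([372, 170, 391, 280], 0.85), ([403, 172, 423, 282], 0.78)]
top chisel_24 [([430, 161, 451, 274], 0.93), ([372, 170, 391, 280], 0.85), ([403, 172, 423, 282], 0.78)]
top cradle_10 [([364, 188, 393, 269], 0.66), ([424, 181, 457, 261], 0.58), ([397, 18
[... 294 characters left out ...]
([280, 253, 305, 279], 0.76), ([395, 182, 427, 266], 0.36)]
side chisel_10 [([192, 300, 369, 331], 0.66), ([194, 252, 331, 268], 0.64), ([218, 244, 319, 281], 0.34)]
side chisel_16 [([192, 300, 369, 331], 0.66), ([194, 252, 331, 268], 0.64), ([218, 244, 319, 281], 0.34)]
side chisel_24 [([192, 300, 369, 331], 0.66), ([194, 252, 331, 268], 0.64), ([218, 244, 319, 281], 0.34)]
side cradle_10 [([219, 243, 318, 283], 0.96), ([219, 269, 328, 310], 0.94)]
side cradle_16 [([219, 243, 318, 283], 0.96), ([219, 269, 328, 310], 0.94)]
side cradle_24 [([219, 243, 318, 283], 0.96), ([219, 269, 328, 310], 0.94)]
side bench_mat [([222, 179, 303, 212], 0.81)]
side tape_measure [([214, 203, 240, 234], 0.55)]
```

View pics/top1.png

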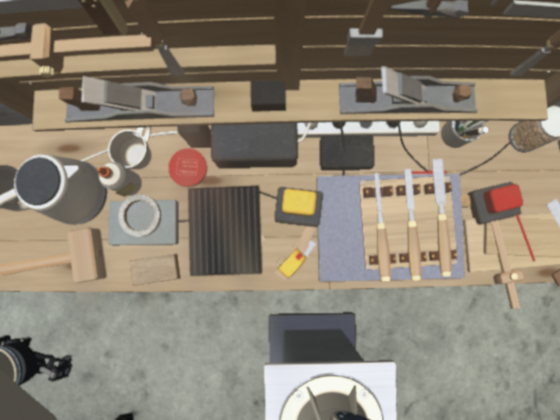

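View pics/side1.png

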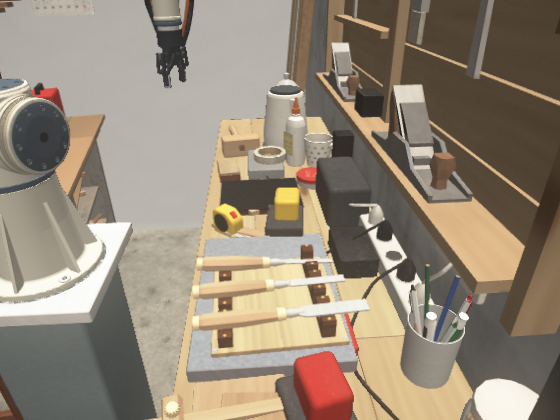

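The top view shows the rack with chisels at columns 382, 412 and 442 (blades pointing up, away from the robot) and the mat at about (225,230). The side view shows the same rack with its slot blocks at around (310,270). I'll zoom in and measure.

Run:
```python
from h import *
for n,(a,b,c0,d) in {'top':(150,295,350,470),'side':(230,360,185,385)}.items():
    z=np.load(n+'1.npz');W=z['W'];s=5 if n=='top' else 4
    im=cv2.resize(z['px'][a:b,c0:d],None,fx=s if n=='top' else 4,fy=4 if n=='top' else 4,interpolation=cv2.INTER_CUBIC) 
    cv2.imwrite(f'pics/{n}z.png',im)
z=np.load('top1.npz');W=z['W']
# top: mm/px and profiles at blade rows
for v in (172,178,184,188,192,198,205,225,240,258,270):
    print(v,'x=%.3f'%np.nanmedian(W[v,370:455,0]))
    print('  y',np.round(W[v,364:458:2,1]*1000).astype(int).tolist()); print('  z',np.round(W[v,364:458:2,2]*1000).astype(int).tolist())
for nm,(v,u) in dict(mat=(230,225),tape=(265,291),rackbase=(230,397),cloth=(270,340)).items(): print(nm,np.round(W[v,u],3))
m=W[185:278,186:262].reshape(-1,3);m=m[(m[:,2]>.012)&(m[:,2]<.03)];print('mat',np.nanpercentile(m,[1,50,99],axis=0).round(3))
```

```text
172 x=0.612
  y [-95, -100, -105, -109, -115, -120, -125, -130, -135, -140, -144, -151, -155, -160, -165, -169, -175, -180, -185, -189, -177, -183, -187, -192, -208, -215, -219, -225, -231, -235, -239, -244, -249, -254, -258, -249, -253, -258, -263, -267, -289, -294, -307, -312, -317, -323, -328]
  z [-1, -1, -1, 0, -3, -3, -1, -3, -1, -5, 0, -6, -2, -4, -5, 0, -2, -4, -1, 1, 69, 67, 70, 68, 24, 20, 21, 19, 16, 19, 20, 20, 20, 22, 25, 70, 72, 72, 72, 73, 20, 21, -2, -1, -1, -2, -3]
178 x=0.594
  y [-90, -94, -99, -104, -108, -114, -113, -117, -128, -132, -138, -143, -148, -153, -159, -163, -167, -172, -178, -183, -185, -182, -185, -191, -205, -208, -215, -218, -224, -229, -235, -240, -244, -249, -253, -247, -252, -257, -261, -266, -283, -289, -292, -302, -306, -310, -316]
  z [25, 26, 29, 27, 29, 28, 57, 59, 28, 33, 28, 29, 28, 25, 23, 25, 29, 27, 24, 24, 37, 67, 73, 68, 35, 41, 32, 38, 36, 35, 31, 33, 35, 36, 39, 72, 73, 71, 74, 72, 36, 34, 39, 25, 28, 31, 29]
184 x=0.579
  y [-87, -92, -97, -101, -106, -112, -113, -118, -125, -131, -135, -141, -146, -151, -155, -160, -165, -169, -1
[... 3945 characters left out ...]
 -113, -116, -120, -124, -129, -135, -149, -154, -160, -165, -169, -173, -177, -183, -9223372036854775808, -183, -186, -190, -195, -199, -205, -222, -227, -232, -237, -244, -248, -251, -256, -262, -266, -257, -260, -265, -270, -276, -294, -301, -306]
  z [29, 30, 31, 25, 24, 28, 27, 32, 68, 77, 80, 80, 80, 73, 27, 28, 24, 24, 27, 30, 33, 29, -9223372036854775808, 65, 72, 76, 76, 76, 72, 28, 29, 27, 27, 21, 23, 28, 28, 24, 26, 70, 76, 74, 74, 71, 32, 27, 25]
mat [0.478 0.249 0.021]
tape [0.392 0.092 0.059]
rackbase [ 0.469 -0.162  0.039]
cloth [ 0.378 -0.025  0.026]
mat [[0.373 0.165 0.014]
 [0.477 0.251 0.019]
 [0.583 0.337 0.025]]<stdin>:10: RuntimeWarning: invalid value encountered in cast
```

View pics/topz.png

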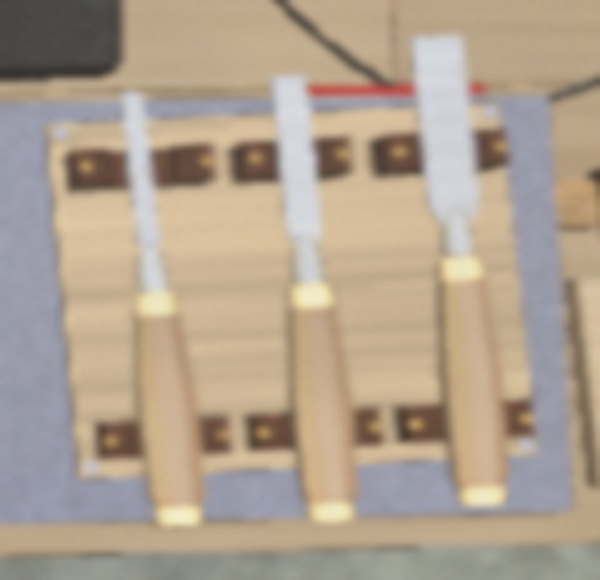

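View pics/sidez.png

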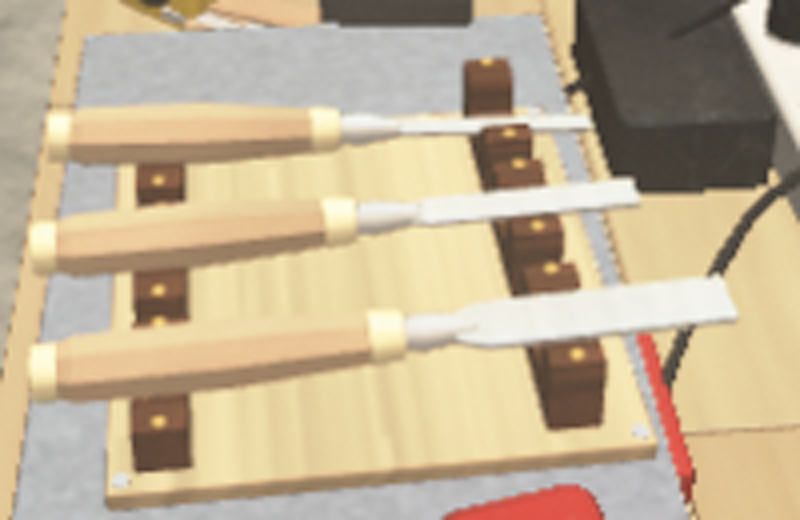

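```bash
cat > fit.py <<'E'
from h import *
from scipy.optimize import minimize
def fitrack(n,W,px,zoff=0.037):
    b=px.astype(int); V=b.max(2)
    m=(V<125)&(b[...,2]>b[...,0]+8)&np.isfinite(W[...,2])&(W[...,2]>.05)&(W[...,2]<.085)&(W[...,0]>.33)&(W[...,0]<.62)&(W[...,1]<-.06)&(W[...,1]>-.32)
    P=W[m]; bl=[(72,-75,32.5,11),(0,-75,25,11),(-72,-75,28.25,11)]+[(x,84,27.5,11) for x in(72,0,-72)]
    def loc(p,Q):
        a=np.radians(p[2]);d=(Q[:,:2]-p[:2])@np.array([[np.cos(a),-np.sin(a)],[np.sin(a),np.cos(a)]])*1000
        return d
    def cost(p):
        d=loc(p,P)
        s=[np.hypot(np.maximum(abs(d[:,0]-x)-hx+1,0),np.maximum(abs(d[:,1]-y)-hy+1,0)) for x,y,hx,hy in bl]
        s=np.min(s,0); return np.mean(np.minimum(s,8)**2)
    best=min((minimize(cost,[.484+dx,-.189+dy,91+a],method='Nelder-Mead',options=dict(xatol=1e-5,fatol=1e-6)) for dx in(-.004,.004) for dy in(-.004,.004) for a in(0,2)),key=lambda r:r.fun)
    print(n,'rack(mid cradle) x,y,yaw',best.x.round(4),'cost',round(best.fun,2),len(P))
    d=loc(best.x,P)
    for x,y,hx,hy in bl:
        q=d[(abs(d[:,0]-x)<hx+6)&(abs(d[:,1]-y)<hy+6)]
        if len(q): print('  ',x,y,'dx extents',np.percentile(q[:,0]-x,[2,98]).round(1),'dy',np.percentile(q[:,1]-y,[2,98]).round(1),len(q))
    return best.x,loc
def chis(p,loc,W,px):
    b=px.astype(int);V=b.max(2)
    m=np.isfinite(W[...,2])&(W[...,2]>.05)&(W[...,2]<.1)&(V>130)&(W[...,0]>.33)&(W[...,0]<.66)&(W[...,1]<-.06)&(W[...,1]>-.32)
    P=W[m];d=loc(p,P)
    for nm,x in(('c10',72),('c16',0),('c24',-72)):
        q=np.c_[d,P[:,2]*1000][abs(d[:,0]-x)<24]
        o=[]
        for y0,y1 in((-120,-100),(-60,-40),(10,30),(35,60),(96,120)):
            s=q[(q[:,1]>y0)&(q[:,1]<y1)]
            if len(s): o.append((y0,(np.percentile(s[:,0],[3,97]).mean()-x).round(1),np.percentile(s[:,2],50).round(1)))
        print(nm,'y ext',np.percentile(q[:,1],[.5,99.5]).round(1),o)
if __name__=='__main__':
    for n in('top','side'):
        z=np.load(n+'1.npz');p,loc=fitrack(n,z['W'],z['px']);chis(p,loc,z['W'],z['px'])
E
python3 fit.py
```

```text
top rack(mid cradle) x,y,yaw [ 0.4875 -0.1874 92.654 ] cost 0.14 591
   72 -75 dx extents [-30.9  30.5] dy [-8.8 10.1] 166
   0 -75 dx extents [-22.9  24.4] dy [-8.8 10.1] 97
   -72 -75 dx extents [-27.2  27.4] dy [-8.9 10. ] 94
   72 84 dx extents [-27.5  26.8] dy [-10.1   6.9] 72
   0 84 dx extents [-27.9  27.9] dy [-9.9  7.4] 82
   -72 84 dx extents [-29.   28.1] dy [-9.8  7.5] 80
c10 y ext [-120.6  129.9] [(-120, np.float64(-3.7), np.float64(55.3)), (-60, np.float64(-3.9), np.float64(58.7)), (10, np.float64(-3.2), np.float64(70.8)), (35, np.float64(-3.2), np.float64(73.9)), (96, np.float64(-2.7), np.float64(76.9))]
c16 y ext [-122.6  133.5] [(-120, np.float64(-3.2), np.float64(68.7)), (-60, np.float64(-2.9), np.float64(68.2)), (10, np.float64(-2.3), np.float64(73.2)), (35, np.float64(-2.4), np.float64(75.6)), (96, np.float64(-2.0), np.float64(74.8))]
c24 y ext [-140.7  129.1] [(-120, np.float64(-4.1), np.float64(71.2)), (-60, np.float64(-3.2), np.float64(69.8)), (10, np.float64(-1.8), np.float64(75.2)), (35, np.float64(-1.7), np.float64(75.6)), (96, np.float64(-2.4), np.float64(7
[... 415 characters left out ...]
117.2  130.1] [(-120, np.float64(1.8), np.float64(54.1)), (-60, np.float64(1.9), np.float64(57.9)), (10, np.float64(-0.1), np.float64(67.2)), (35, np.float64(-0.7), np.float64(70.5)), (96, np.float64(-0.7), np.float64(73.5))]
c16 y ext [-121.1  133.2] [(-120, np.float64(2.4), np.float64(68.6)), (-60, np.float64(2.5), np.float64(67.6)), (10, np.float64(-0.6), np.float64(72.2)), (35, np.float64(-1.0), np.float64(72.8)), (96, np.float64(-1.0), np.float64(71.9))]
c24 y ext [-140.7  129.2] [(-120, np.float64(2.4), np.float64(71.0)), (-60, np.float64(2.5), np.float64(69.1)), (10, np.float64(-0.6), np.float64(73.4)), (35, np.float64(-1.0), np.float64(73.8)), (96, np.float64(0.2), np.float64(72.8))]
```

```bash
cat > go.py <<'E'
import sys
from h import *
from scipy.spatial.transform import Rotation as R
M=np.array([.4875,-.1874]);YAW=92.65
def L(lx,ly,z,dx=0,dy=0):
    a=np.radians(YAW);e=np.array([np.cos(a),np.sin(a)]);f=np.array([-np.sin(a),np.cos(a)])
    return np.r_[M+(lx*e+ly*f)/1000+[dx,dy],z]
def row(p,yaw=YAW+90,tilt=0,frm=None):
    """tilt deg about chisel x axis (positive = handle side up/blade down)"""
    s=ctrl.sense()
    P,Q=(s['position'],R.from_euler('xyz',s['tcp_rot'],degrees=True)) if frm is None else frm
    T=R.from_euler('z',yaw-90,degrees=True)*R.from_euler('x',tilt,degrees=True)*R.from_euler('z',90,degrees=True)*R.from_euler('x',180,degrees=True)
    d=Q.inv().apply(np.array(p)-P)*1000; r=(Q.inv()*T).as_rotvec()
    print(np.r_[d.round(1),r.round(4)].tolist(),'tgt',np.round(p,4)); return (np.array(p),T)
E
python3 - <<'E'
from go import *
f=row(L(70.5,49.5,.20)); f=row(L(70.5,49.5,.069),frm=f)
E
```

```text
[-448.2, -575.9, 48.3, 0.0, 0.0, -0.423] tgt [ 0.4348 -0.1193  0.2   ]
[0.0, -0.0, 131.0, 0.0, 0.0, 0.0] tgt [ 0.4348 -0.1193  0.069 ]
```

Request:
step_arm(rows=[0.65,-149.4,-192,16.1,0,0,0,0.65,-149.4,-192,16.1,0,0,0,0.65,-149.4,-192,16.1,0,0,0,0.65,-149.4,-192,16.1,0,0,0,0.65,-149.4,-192,16.1,0,0,0,0.65,-149.4,-192,16.1,0,0,0,0.65,-149.4,-192,16.1,0,0,0], squeeze=40)

```text
time_s: 1.48
position: [0.2983, 0.3422, 0.2316]
tcp_rot: [-179.8, 0.0, 158.3]
force: [0.9, -0.4, -0.8]
opening: 0.0554
grasp_force: 0.0
```

Request:
step_arm(rows=[0.65,-149.4,-192,16.1,0,0,0,0.65,-149.4,-192,16.1,0,0,0,0.65,-149.4,-192,16.1,0,0,0,0.65,-149.4,-192,16.1,0,0,0,0.65,-149.4,-192,16.1,0,0,0,0.65,-149.4,-192,16.1,0,0,0,0.65,-149.4,-192,16.1,0,0,0])

```text
time_s: 2.07
position: [0.3675, 0.1095, 0.216]
tcp_rot: [-179.9, 0.1, 158.2]
force: [0.3, -0.6, 0.2]
opening: 0.0554
grasp_force: 0.0
```

Request:
step_arm(rows=[0.65,-149.4,-192,16.1,0,0,-0.423,0.65,-149.4,-192,16.1,0,0,-0.423,0.65,-149.4,-192,16.1,0,0,-0.423,0.65,-149.4,-192,16.1,0,0,-0.423,0.65,-149.4,-192,16.1,0,0,-0.423,0.65,-149.4,-192,16.1,0,0,-0.423,0.65,-149.4,-192,16.1,0,0,-0.423])

```text
time_s: 2.65
position: [0.436, -0.1222, 0.2002]
tcp_rot: [-179.9, 0.1, -177.4]
force: [0.4, 0.4, -0.3]
opening: 0.0557
grasp_force: 0.0
```

Run:
```python
from go import *
s=ctrl.sense();print(s['time_s'],s['position'],s['tcp_rot'],s['opening'])
f=row(L(70.5,49.5,.2)); f=row(L(70.5,49.5,.069));
```

```text
2.65 [ 0.43598311 -0.12219602  0.2001905 ] [-1.79946075e+02  8.35712435e-02 -1.77377073e+02] 0.05569160950063563
[1.1, 3.0, 0.2, -0.0009, 0.0015, -0.0005] tgt [ 0.4348 -0.1193  0.2   ]
[1.2, 3.1, 131.2, -0.0009, 0.0015, -0.0005] tgt [ 0.4348 -0.1193  0.069 ]
```

Request:
step_arm(rows=[0.65,0,0,40,0,0,0,0.65,0,0,80,0,0,0,0.65,0,0,110,0,0,0,0.65,0,0,125,0,0,0,0.65,0,0,131,0,0,0,0.65,0,0,131,0,0,0])

```text
time_s: 3.15
position: [0.4343, -0.1189, 0.0679]
tcp_rot: [180.0, -0.1, -177.3]
force: [0.1, 1.0, 0.6]
opening: 0.0555
grasp_force: 0.0
```

Run:
```python
from go import *
s=ctrl.sense();print(s['position'],s['tcp_rot'],s['force'])
f=row(L(70.5,49.5,.069))
c=shot('side');cv2.imwrite('pics/s2.png',cv2.resize(c['pixels'][200:340,170:400],None,fx=3,fy=3,interpolation=cv2.INTER_CUBIC))
```

```text
[ 0.43430771 -0.11890524  0.06791514] [ 1.79953079e+02 -1.30371592e-01 -1.77344969e+02] [0.12760817 0.9771412  0.56996871]
[-0.5, -0.4, -1.1, 0.0008, -0.0023, 0.0001] tgt [ 0.4348 -0.1193  0.069 ]
```

View pics/s2.png

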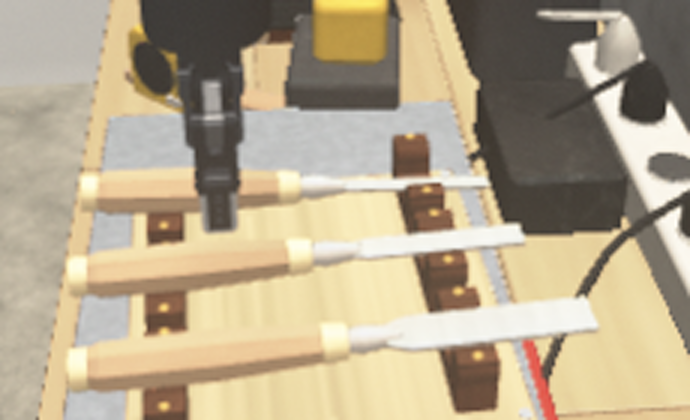

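The fingers straddle the narrow chisel's handle (near finger at crop 218,205), clear of the middle one. I'll close the gripper.

Request:
step_arm(rows=[0.4,0,0,0,0,0,0,0.33,0,0,0,0,0,0,0.2,0,0,0,0,0,0,0.2,0,0,0,0,0,0,0.2,0,0,0,0,0,0], squeeze=40)

```text
time_s: 3.62
position: [0.4373, -0.1205, 0.0708]
tcp_rot: [-179.8, 0.3, -177.3]
force: [2.6, -5.8, 0.9]
opening: 0.0245
grasp_force: 38.9
```

Request:
step_arm(rows=[0.2,0,0,-10,0,0,0,0.2,0,0,-30,0,0,0,0.2,0,0,-60,0,0,0,0.2,0,0,-90,0,0,0,0.2,0,0,-110,0,0,0,0.2,0,0,-110,0,0,0,0.2,0,0,-110,0,0,0])

```text
time_s: 4.2
position: [0.4355, -0.1194, 0.1807]
tcp_rot: [-179.9, 0.2, -177.4]
force: [-0.3, -0.5, -1.6]
opening: 0.024
grasp_force: 40.0
```

```bash
cat >> go.py <<'E'
def look(n,fn=None,box=None,f=3):
    c=shot(n);W=cloud(c);np.savez(n+'_last.npz',W=W,px=c['pixels'])
    if fn:
        a,b,l,r=box;cv2.imwrite('pics/'+fn,cv2.resize(c['pixels'][a:b,l:r],None,fx=f,fy=f,interpolation=cv2.INTER_CUBIC))
    return W,c['pixels']
def held(W,ln,top):
    """blade ahead of the gripper and handle behind it, in the tool's frame"""
    s=ctrl.sense();P,Q=s['position'],R.from_euler('xyz',s['tcp_rot'],degrees=True)
    d=Q.inv().apply((W.reshape(-1,3)-P))*1000   # tool x = -handle.. z down
    d=d[np.isfinite(d).all(1)]
    m=(abs(d[:,1])<18)&(abs(d[:,2]-5)<28)&(abs(d[:,0])<260)
    q=d[m]; print('pos',P.round(4),'rot',s['tcp_rot'].round(1),'open',s['opening'].round(4))
    print('tool-x extents',np.percentile(q[:,0],[.5,99.5]).round(1))
    for a in range(-200,120,20):
        t=q[(q[:,0]>=a)&(q[:,0]<a+20)]
        if len(t)>5: print(a,'y %.1f..%.1f mid %.1f z(med) %.1f n %d'%(*np.percentile(t[:,1],[4,96]),np.percentile(t[:,1],[4,96]).mean(),np.median(t[:,2]),len(t)))
E
python3 - <<'E'
from go import *
W,_=look('top','t3.png',(140,300,340,470),4); held(W,254,0)
W,_=look('side','s3.png',(150,350,150,400)); held(W,254,0)
E
```

```text
Traceback (most recent call last):
  File "go.py", line 26, in held
    q=d[m]; print('pos',P.round(4),'rot',s['tcp_rot'].round(1),'open',s['opening'].round(4))
                                                                      ^^^^^^^^^^^^^^^^^^
AttributeError: 'float' object has no attribute 'round'
```

```bash
sed -i "s/s\['opening'\].round(4)/round(s['opening'],4)/" go.py
python3 - <<'E'
from go import *
W,_=look('top','t3.png',(140,300,340,470),4); held(W,254,0)
W,_=look('side','s3.png',(150,350,150,400)); held(W,254,0)
E
```

```text
pos [ 0.4341 -0.1191  0.1786] rot [ 180.    -0.  -177.3] open 0.0242
tool-x extents [-168.1   40.4]
-180 y 4.6..13.6 mid 9.1 z(med) 14.9 n 20
-160 y 4.1..13.5 mid 8.8 z(med) 14.1 n 46
-140 y 2.6..12.5 mid 7.5 z(med) 13.2 n 49
-120 y 1.3..11.6 mid 6.4 z(med) 11.8 n 46
-100 y 0.9..10.2 mid 5.5 z(med) 10.7 n 46
-80 y -0.4..10.0 mid 4.8 z(med) 7.3 n 52
-60 y -3.5..12.3 mid 4.4 z(med) 3.2 n 75
-40 y -2.6..12.9 mid 5.1 z(med) 1.1 n 60
0 y 10.2..13.1 mid 11.6 z(med) 0.5 n 9
20 y 11.1..13.9 mid 12.5 z(med) -0.2 n 18
pos [ 0.4339 -0.119   0.1782] rot [ 1.800e+02 -1.000e-01 -1.774e+02] open 0.0244
tool-x extents [-164.    83.4]
-180 y 2.3..11.5 mid 6.9 z(med) 16.7 n 15
-160 y 1.8..11.0 mid 6.4 z(med) 15.7 n 44
-140 y -0.1..11.2 mid 5.5 z(med) 14.9 n 52
-120 y -1.2..8.8 mid 3.8 z(med) 13.3 n 45
-100 y -2.5..8.5 mid 3.0 z(med) 11.8 n 50
-80 y -4.5..4.2 mid -0.1 z(med) 9.4 n 65
-60 y -8.4..1.7 mid -3.3 z(med) 6.6 n 101
-40 y -10.9..4.0 mid -3.4 z(med) 4.1 n 150
-20 y -13.0..1.9 mid -5.6 z(med) 3.4 n 71
0 y -15.8..0.9 mid -7.4 z(med) -1.3 n 94
20 y -16.6..0.9 mid -7.8 z(med) -1.1 n 193
40 y -17.2..0.4 mid -8.4 z(med) -2.3 n 188
60 y -17.0..-1.9 mid -9.4 z(med) -2.9 n 167
80 y -15.7..-2.2 mid -9.0 z(med) -2.7 n 33
```

View pics/s3.png

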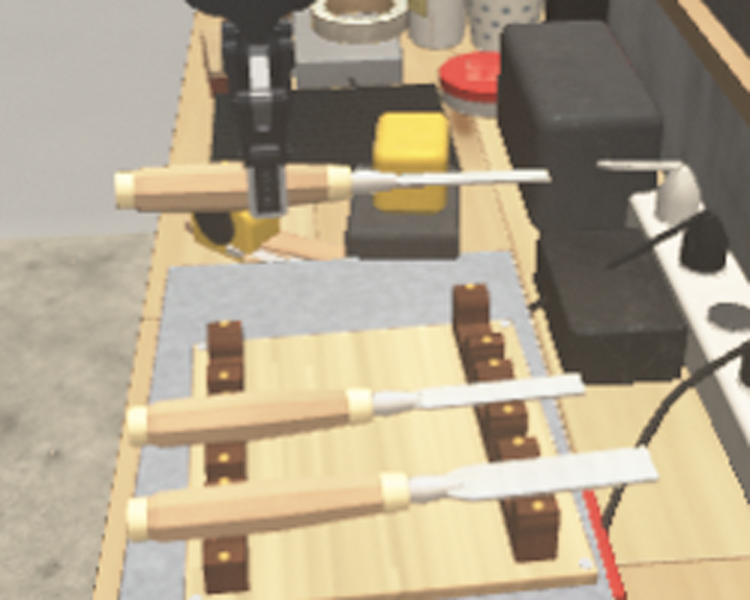

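Chisel_10 is held cleanly (side crop, blade tip at 548,178). It is skewed about 2.6° in the grip. Next I carry it to the mat.

```bash
sed -i 's/-.1874/-.1899/' go.py
python3 - <<'E'
from go import *
f=row([.4365,.06,.18]); f=row([.4365,.24,.14],yaw=177.4,frm=f); f=row([.4365,.24,.041],yaw=177.4,frm=f)
E
```

```text
[-10.9, 178.7, -1.7, 0.0006, -0.0016, -0.0] tgt [0.4365 0.06   0.18  ]
[-8.3, 179.8, 40.0, 0.0, -0.0, 0.0916] tgt [0.4365 0.24   0.14  ]
[-0.0, -0.0, 99.0, 0.0, 0.0, 0.0] tgt [0.4365 0.24   0.041 ]
```

Request:
step_arm(rows=[0.2,-10.9,178.7,-1.7,0,0,0,0.2,-10.9,178.7,-1.7,0,0,0,0.2,-10.9,178.7,-1.7,0,0,0,0.2,-10.9,178.7,-1.7,0,0,0,0.2,-10.9,178.7,-1.7,0,0,0,0.2,-10.9,178.7,-1.7,0,0,0])

```text
time_s: 4.85
position: [0.4366, 0.0624, 0.1795]
tcp_rot: [180.0, -0.1, -177.1]
force: [0.5, -0.6, -1.7]
opening: 0.0242
grasp_force: 40.1
```

Request:
step_arm(rows=[0.2,-2,40,0,0,0,0.03,0.2,-4,80,10,0,0,0.06,0.2,-6,120,20,0,0,0.09,0.2,-8.3,150,30,0,0,0.0916,0.2,-8.3,179.8,40,0,0,0.0916,0.2,-8.3,179.8,40,0,0,0.0916])

```text
time_s: 5.35
position: [0.4367, 0.2424, 0.1381]
tcp_rot: [-180.0, -0.1, 177.5]
force: [0.5, -0.0, -1.8]
opening: 0.0243
grasp_force: 40.3
```

Request:
step_arm(rows=[0.2,0,0,30,0,0,0,0.2,0,0,60,0,0,0,0.2,0,0,80,0,0,0,0.2,0,0,90,0,0,0,0.2,0,0,95,0,0,0,0.2,0,0,97,0,0,0,0.2,0,0,97,0,0,0])

```text
time_s: 5.93
position: [0.4378, 0.2393, 0.0439]
tcp_rot: [-180.0, 0.0, 177.4]
force: [-0.6, 0.3, -1.6]
opening: 0.0245
grasp_force: 40.3
```

Run:
```python
from go import *
s=ctrl.sense();print(s['position'],s['tcp_rot'],s['force'])
W,_=look('side','s4.png',(120,300,150,400)); held(W,254,0)
```

```text
[0.43779456 0.23933943 0.04387267] [-1.79998638e+02  3.83624311e-03  1.77369940e+02] [-0.63277165  0.29750556 -1.61849094]
pos [0.4381 0.2396 0.0444] rot [180.    0.  177.4] open 0.0242
tool-x extents [-190.4   83.7]
-200 y -17.1..15.7 mid -0.7 z(med) 5.2 n 40
-180 y 0.6..10.5 mid 5.5 z(med) 18.9 n 6
-160 y -11.1..7.8 mid -1.7 z(med) 17.8 n 19
-80 y -14.4..12.8 mid -0.8 z(med) 25.7 n 78
-60 y -15.9..10.0 mid -3.0 z(med) 15.9 n 79
-40 y -14.7..3.2 mid -5.7 z(med) 11.4 n 99
-20 y -15.4..11.5 mid -1.9 z(med) 10.2 n 57
0 y -17.5..0.0 mid -8.7 z(med) 11.8 n 56
20 y -16.6..0.3 mid -8.1 z(med) 6.8 n 110
40 y -17.4..3.2 mid -7.1 z(med) 6.1 n 105
60 y -17.2..2.7 mid -7.2 z(med) 1.0 n 78
80 y -16.6..-5.8 mid -11.2 z(med) -1.1 n 16
```

View pics/s4.png

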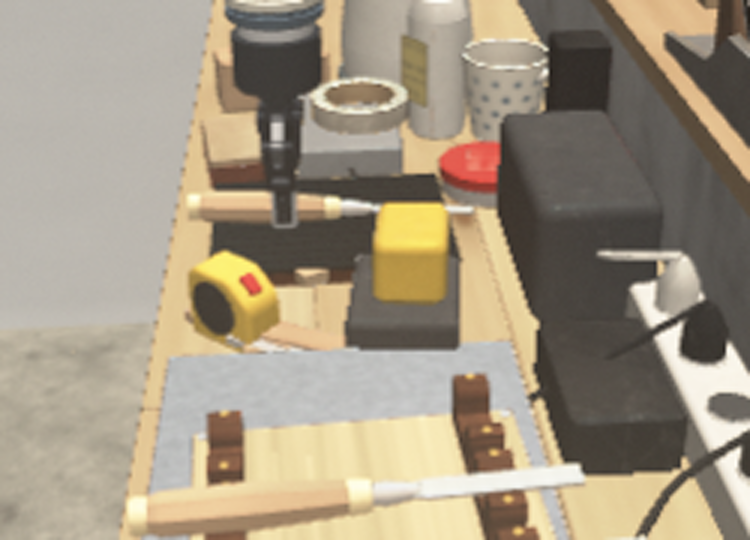

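Chisel_10 is just above the mat (blade at crop 460,210). I'll lower it until it touches.

Request:
step_arm(rows=[0.2,0,0,1.5,0,0,0,0.2,0,0,3,0,0,0,0.2,0,0,3,0,0,0])

```text
time_s: 6.23
position: [0.4377, 0.2398, 0.0411]
tcp_rot: [180.0, 0.0, 177.4]
force: [-0.3, -0.4, -1.1]
opening: 0.0245
grasp_force: 40.3
```

Request:
step_arm(rows=[0.2,0,0,1.2,0,0,0,0.2,0,0,1.2,0,0,0])

```text
time_s: 6.4
position: [0.4375, 0.2397, 0.0396]
tcp_rot: [180.0, 0.0, 177.4]
force: [0.1, -0.1, -2.1]
opening: 0.0244
grasp_force: 40.3
```

Request:
step_arm(rows=[0.2,0,0,1,0,0,0,0.2,0,0,1,0,0,0])

```text
time_s: 6.57
position: [0.4375, 0.2398, 0.0389]
tcp_rot: [180.0, 0.0, 177.4]
force: [-1.1, 0.1, 4.8]
opening: 0.0239
grasp_force: 40.7
```

Request:
step_arm(rows=[0.35,0,0,0,0,0,0,0.5,0,0,0,0,0,0,0.6,0,0,0,0,0,0,0.6,0,0,-20,0,0,0,0.6,0,0,-60,0,0,0,0.6,0,0,-100,0,0,0,0.6,0,0,-130,0,0,0])

```text
time_s: 7.15
position: [0.4377, 0.2398, 0.171]
tcp_rot: [180.0, 0.1, 177.4]
force: [0.2, -0.5, -0.1]
opening: 0.0513
grasp_force: 0.0
```

Run:
```python
from go import *
G=lambda z:L(-72,39,z)
f=row([.437,.06,.19],yaw=180); f=row(L(-72,39,.16),yaw=YAW+90,tilt=-5,frm=f); f=row(L(-72,39,.16),yaw=YAW+90,tilt=0)
import numpy as np
z=np.load('top1.npz');
```

```text
[-7.4, -179.7, -19.1, 0.0006, 0.0011, -0.0454] tgt [0.437 0.06  0.19 ]
[-14.9, -323.6, 30.0, -0.002, -0.0873, -0.0462] tgt [ 0.4519 -0.2636  0.16  ]
[-37.0, -502.3, 10.7, 0.0006, 0.0011, -0.0917] tgt [ 0.4519 -0.2636  0.16  ]
```

Request:
step_arm(rows=[0.6,-7.4,-179.7,-19,0,0,-0.0454,0.6,-7.4,-179.7,-19,0,0,-0.0454,0.6,-7.4,-179.7,-19,0,0,-0.0454,0.6,-7.4,-179.7,-19,0,0,-0.0454,0.6,-7.4,-179.7,-19,0,0,-0.0454,0.6,-7.4,-179.7,-19,0,0,-0.0454])

```text
time_s: 7.65
position: [0.4365, 0.057, 0.188]
tcp_rot: [-180.0, 0.0, 179.8]
force: [0.0, -0.4, -0.6]
opening: 0.0512
grasp_force: 0.0
```

Request:
step_arm(rows=[0.6,-14.9,-323.6,30,-0.002,-0.0873,-0.0462,0.6,-14.9,-323.6,30,-0.002,-0.0873,-0.0462,0.6,-14.9,-323.6,30,-0.002,-0.0873,-0.0462,0.6,-14.9,-323.6,30,-0.002,-0.0873,-0.0462,0.6,-14.9,-323.6,30,-0.002,-0.0873,-0.0462,0.6,-14.9,-323.6,30,-0.002,-0.0873,-0.0462,0.6,-14.9,-323.6,30,-0.002,-0.0873,-0.0462,0.6,-14.9,-323.6,30,-0.002,-0.0873,-0.0462])

```text
time_s: 8.32
position: [0.452, -0.266, 0.1572]
tcp_rot: [-180.0, 5.0, -177.4]
force: [1.0, 0.9, 0.2]
opening: 0.051
grasp_force: 0.0
```

Run:
```python
from go import *
s=ctrl.sense();print(s['position'],s['tcp_rot'])
f=row(L(-72,39,.11),tilt=-5); f=row(L(-72,39,.071),tilt=-5)
```

```text
[ 0.45195648 -0.26599381  0.15716603] [-179.9855884     5.03603343 -177.37310907]
[4.1, 2.4, 47.0, -0.0003, 0.0006, -0.0004] tgt [ 0.4519 -0.2636  0.11  ]
[7.5, 2.4, 85.8, -0.0003, 0.0006, -0.0004] tgt [ 0.4519 -0.2636  0.071 ]
```

Request:
step_arm(rows=[0.6,3.5,0,40,0,0,0,0.6,6,0,70,0,0,0,0.6,7.3,0,84,0,0,0,0.6,7.8,0,88.7,0,0,0,0.6,7.8,0,88.7,0,0,0])

```text
time_s: 8.73
position: [0.4512, -0.2628, 0.0671]
tcp_rot: [179.9, 4.9, -177.3]
force: [0.3, -0.8, -0.5]
opening: 0.0513
grasp_force: 0.0
```

Request:
step_arm(rows=[0.4,0,0,0,0,0,0,0.33,0,0,0,0,0,0,0.2,0,0,0,0,0,0,0.2,0,0,0,0,0,0,0.2,0,0,0,0,0,0])

```text
time_s: 9.15
position: [0.4534, -0.2653, 0.0704]
tcp_rot: [-179.8, 5.2, -177.3]
force: [0.3, -4.9, -1.1]
opening: 0.024
grasp_force: 39.2
```

Request:
step_arm(rows=[0.2,0,0,-10,0,0,0,0.2,0,0,-30,0,0,0,0.2,0,0,-60,0,0,0,0.2,0,0,-90,0,0,0,0.2,0,0,-110,0,0,0,0.2,0,0,-110,0,0,0,0.2,0,0,-110,0,0,0])

```text
time_s: 9.73
position: [0.4426, -0.2645, 0.1801]
tcp_rot: [-179.9, 5.2, -177.3]
force: [-0.1, -0.2, -2.8]
opening: 0.0242
grasp_force: 39.5
```

Run:
```python
from go import *
W,_=look('top'); held(W,274,0)
W,_=look('side','s5.png',(150,400,150,410)); held(W,274,0)
```

```text
pos [ 0.4419 -0.264   0.1786] rot [-180.     5.1 -177.3] open 0.0241
tool-x extents [-180.    89.5]
-200 y 2.8..13.4 mid 8.1 z(med) 12.6 n 6
-180 y -11.4..13.2 mid 0.9 z(med) 11.7 n 112
-160 y -10.6..12.9 mid 1.2 z(med) 10.3 n 110
-140 y -10.5..13.3 mid 1.4 z(med) 8.7 n 116
-120 y -10.8..13.1 mid 1.1 z(med) 8.0 n 113
-100 y -10.5..13.7 mid 1.6 z(med) 6.7 n 111
-80 y -6.6..9.1 mid 1.3 z(med) 3.1 n 75
-60 y -6.5..11.3 mid 2.4 z(med) -0.5 n 82
-40 y -8.8..12.0 mid 1.6 z(med) -3.9 n 112
-20 y -4.9..16.5 mid 5.8 z(med) -3.3 n 29
0 y 9.8..14.7 mid 12.3 z(med) -2.1 n 12
20 y -6.3..14.4 mid 4.0 z(med) -9.2 n 113
40 y -10.0..13.9 mid 1.9 z(med) -9.3 n 127
60 y -11.0..13.1 mid 1.0 z(med) -11.5 n 124
80 y -6.7..12.1 mid 2.7 z(med) -11.3 n 54
pos [ 0.4415 -0.2638  0.1777] rot [ 180.     5.  -177.3] open 0.0241
tool-x extents [-177.3   91.6]
-180 y -13.8..9.3 mid -2.2 z(med) 12.5 n 149
-160 y -13.1..9.4 mid -1.8 z(med) 11.3 n 157
-140 y -13.6..9.1 mid -2.2 z(med) 10.0 n 160
-120 y -13.4..9.7 mid -1.9 z(med) 8.9 n 158
-100 y -13.5..9.7 mid -1.9 z(med) 7.6 n 165
-80 y -11.6..6.3 mid -2.6 z(med) 5.9 n 125
-60 y -11.6..1.8 mid -4.9 z(med) 2.0 n 172
-40 y -12.7..1.2 mid -5.8 z(med) -0.8 n 218
-20 y -13.4..2.7 mid -5.3 z(med) -2.0 n 105
0 y -15.2..0.5 mid -7.4 z(med) -2.9 n 89
20 y -15.0..2.8 mid -6.1 z(med) -5.9 n 289
40 y -14.8..2.4 mid -6.2 z(med) -7.2 n 280
60 y -14.6..2.4 mid -6.1 z(med) -7.7 n 266
80 y -12.5..1.1 mid -5.7 z(med) -7.6 n 146
```

View pics/s5.png

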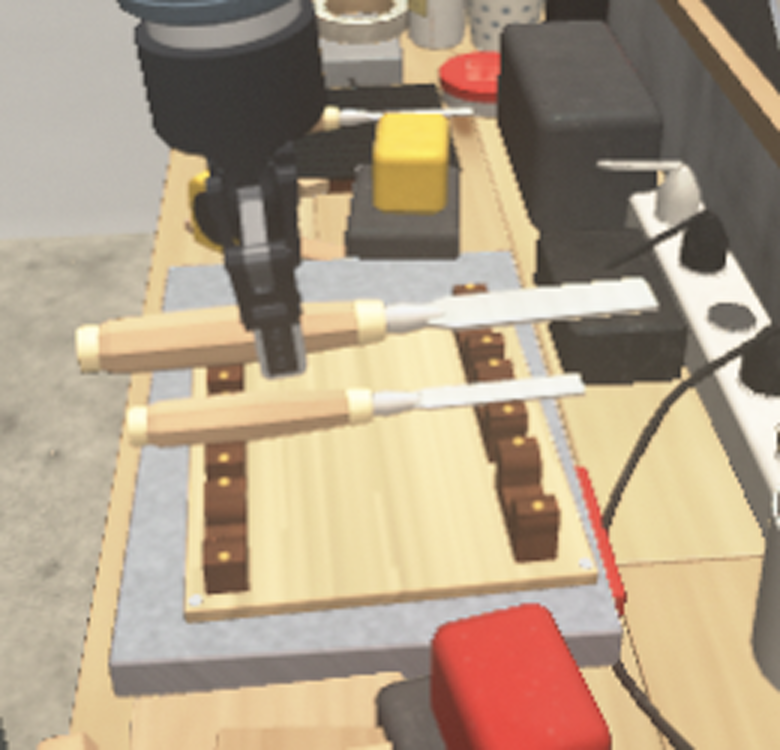

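Chisel_24 is held square (blade tip at crop 650,290), and chisel_10 lies on the mat. The cameras read y about +1.3 mm (top) and −2 mm (side). Next I place chisel_24 in the left cradle.

```bash
sed -i 's/-.1899/-.1893/' go.py
python3 - <<'E'
from go import *
f=row(L(72,44.5,.17)); f=row(L(72,44.5,.08),frm=f)
E
```

```text
[-4.3, 144.2, 8.2, 0.0004, 0.0869, 0.0001] tgt [ 0.4397 -0.1194  0.17  ]
[0.0, -0.0, 90.0, 0.0, 0.0, 0.0] tgt [ 0.4397 -0.1194  0.08  ]
```

Request:
step_arm(rows=[0.2,-4.3,40,8.2,0.0004,0.0869,0,0.2,-4.3,80,8.2,0.0004,0.0869,0,0.2,-4.3,115,8.2,0.0004,0.0869,0,0.2,-4.3,135,8.2,0.0004,0.0869,0,0.2,-4.3,144.2,8.2,0.0004,0.0869,0,0.2,-4.3,144.2,8.2,0.0004,0.0869,0])

```text
time_s: 10.33
position: [0.4394, -0.1182, 0.1692]
tcp_rot: [180.0, -0.1, -177.2]
force: [-0.0, 0.0, -2.0]
opening: 0.0243
grasp_force: 39.8
```

Request:
step_arm(rows=[0.2,0,0,30,0,0,0,0.2,0,0,55,0,0,0,0.2,0,0,72,0,0,0,0.2,0,0,75,0,0,0,0.2,0,0,75,0,0,0,0.2,0,0,75,0,0,0])

```text
time_s: 10.83
position: [0.4406, -0.1207, 0.0955]
tcp_rot: [-180.0, 0.0, -177.4]
force: [0.4, 0.1, -2.3]
opening: 0.0238
grasp_force: 39.8
```

Run:
```python
from go import *
row(L(72,44.5,.08))
W,px=look('top','t6.png',(150,295,350,470),5)
s=ctrl.sense();print(s['force'])
a,b=W[150:295,350:470],px[150:295,350:470]
# blade vs slot block edges, local frame
an=np.radians(YAW);Rm=np.array([[np.cos(an),-np.sin(an)],[np.sin(an),np.cos(an)]])
d=((a[...,:2]-M)@Rm*1000)
for y0 in(-110,-80,-70,-50):
    for v in range(0,a.shape[0]):
        r=d[v]; k=(abs(r[:,0]-72)<45)
        if k.any() and abs(np.nanmedian(r[k][:,1])-y0)<1.3: print(y0,[(int(x),int(z)) for x,z in zip((r[k][:,0]-72).round(),(a[v][k][:,2]*1000).round()) if np.isfinite(x+z)]);break
```

```text
[0.9, 1.3, 15.5, -0.0005, 0.0004, -0.0006] tgt [ 0.4397 -0.1194  0.08  ]
[ 0.65906045  0.70252952 -3.07408558]
-110 [(45, 26), (43, 29), (40, 30), (37, 22), (35, 30), (33, 30), (31, 30), (28, 28), (25, 25), (23, 26), (20, 26), (18, 26), (16, 31), (13, 25), (11, 26), (7, 20), (6, 26), (3, 27), (11, 82), (10, 84), (8, 87), (5, 84), (3, 86), (0, 83), (-2, 86), (-5, 83), (-6, 88), (-10, 80), (-12, 82), (-27, 22), (-28, 28), (-30, 29), (-33, 26), (-34, 33), (-37, 33), (-38, 37), (-41, 36), (-43, 36)]
-80 [(44, 28), (42, 26), (39, 26), (37, 28), (36, 34), (34, 37), (31, 37), (31, 50), (32, 68), (30, 73), (28, 75), (26, 73), (23, 71), (20, 69), (18, 71), (15, 68), (10, 53), (8, 55), (11, 80), (10, 87), (7, 87), (4, 82), (3, 88), (0, 84), (-2, 88), (-5, 83), (-7, 84), (-8, 88), (-11, 85), (-18, 66), (-20, 67), (-21, 72), (-24, 71), (-26, 72), (-29, 70), (-30, 72), (-33, 70), (-43, 38)]
-70 [(43, 29), (40, 24), (38, 26), (37, 39), (35, 37), (32, 34), (31, 43), (32, 62), (31, 69), (29, 74), (26, 68), (24, 71), (21, 70), (19, 67), (16, 66), (13, 64), (8, 50), (7, 54), (10, 82), (8, 86), (6, 84), (4, 89), (1, 84), (-1, 85), (-4, 83), (-6, 84), (-8, 85), (-9, 90), (-13, 84), (-18, 70), (-21, 69), (-23, 69), (-25, 72), (-27, 73), (-30, 72), (-32, 69), (-35, 71), (-45, 35)]
```

View pics/t6.png

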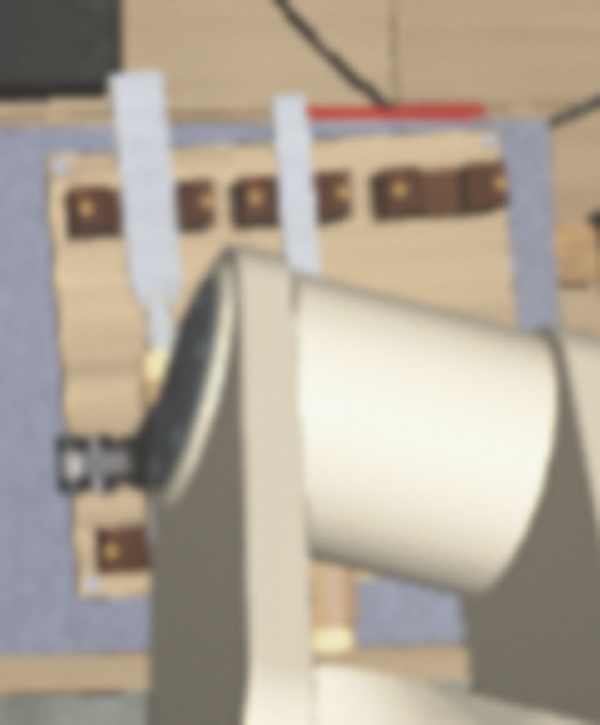

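The top view shows chisel_24's blade (crop 145,200) centred over the left slot to within about 1.5 mm. I'll nudge it and lower.

Request:
step_arm(rows=[0.2,0,-1.3,0,0,0,0,0.2,0,-1.3,6,0,0,0,0.2,0,-1.3,11,0,0,0,0.2,0,-1.3,15,0,0,0,0.2,0,-1.3,18,0,0,0,0.2,0,-1.3,20,0,0,0,0.2,0,-1.3,21,0,0,0])

```text
time_s: 11.47
position: [0.4401, -0.1212, 0.0738]
tcp_rot: [-180.0, -0.0, -177.3]
force: [0.8, -0.6, -2.4]
opening: 0.0237
grasp_force: 39.8
```

Request:
step_arm(rows=[0.2,0,0,1,0,0,0,0.2,0,0,2,0,0,0,0.2,0,0,3,0,0,0,0.2,0,0,4,0,0,0,0.2,0,0,4,0,0,0])

```text
time_s: 11.88
position: [0.4403, -0.1213, 0.0701]
tcp_rot: [-180.0, 0.0, -177.4]
force: [0.4, -0.8, -2.4]
opening: 0.0241
grasp_force: 39.8
```

Request:
step_arm(rows=[0.2,0,0,0.7,0,0,0,0.2,0,0,1.5,0,0,0,0.2,0,0,1.5,0,0,0])

```text
time_s: 12.13
position: [0.4403, -0.1213, 0.0686]
tcp_rot: [-180.0, 0.0, -177.4]
force: [-0.5, 0.4, -2.7]
opening: 0.024
grasp_force: 39.8
```

Request:
step_arm(rows=[0.2,0,0,0.7,0,0,0,0.2,0,0,1,0,0,0,0.2,0,0,1,0,0,0])

```text
time_s: 12.38
position: [0.4405, -0.1214, 0.0678]
tcp_rot: [-180.0, 0.0, -177.3]
force: [-0.4, -0.3, -2.2]
opening: 0.0241
grasp_force: 39.9
```

Request:
step_arm(rows=[0.2,0,0,0.7,0,0,0,0.2,0,0,1.4,0,0,0,0.2,0,0,1.4,0,0,0])

```text
time_s: 12.63
position: [0.4408, -0.1217, 0.0669]
tcp_rot: [-179.9, 0.1, -177.3]
force: [-3.2, -2.4, 8.5]
opening: 0.0238
grasp_force: 40.7
```

Request:
step_arm(rows=[0.3,0,0,0,0,0,0,0.4,0,0,0,0,0,0,0.55,0,0,0,0,0,0,0.6,0,0,-5,0,0,0,0.6,0,0,-30,0,0,0,0.6,0,0,-60,0,0,0,0.6,0,0,-90,0,0,0,0.6,0,0,-90,0,0,0])

```text
time_s: 13.3
position: [0.4431, -0.122, 0.1612]
tcp_rot: [-179.9, 0.4, -177.4]
force: [1.4, -0.8, 0.8]
opening: 0.0516
grasp_force: 0.0
```

```bash
sed -i 's/-.1893/-.1906/' go.py
python3 - <<'E'
from go import *
s=ctrl.sense();print(s['position'])
f=row(L(0,50,.145),tilt=-4.5); f=row(L(0,50,.0705),tilt=-4.5,frm=f)
E
```

```text
[ 0.44312523 -0.12195241  0.16122422]
[9.0, -70.6, 16.3, -0.0026, -0.0711, 0.0001] tgt [ 0.4376 -0.1929  0.145 ]
[5.8, -0.0, 74.3, 0.0, 0.0, 0.0] tgt [ 0.4376 -0.1929  0.0705]
```

Request:
step_arm(rows=[0.6,6,-36,12,0,-0.0785,0,0.6,6,-71,12,0,-0.0785,0,0.6,6,-71,12,0,-0.0785,0,0.6,6,-71,12,0,-0.0785,0,0.6,6,-71,12,0,-0.0785,0])

```text
time_s: 13.72
position: [0.4373, -0.1924, 0.1442]
tcp_rot: [180.0, 4.5, -177.4]
force: [-0.5, -0.5, -0.1]
opening: 0.051
grasp_force: 0.0
```

Run:
```python
from go import *
s=ctrl.sense();print(s['position'],s['tcp_rot'])
W,px=look('side','s7.png',(200,360,150,400))
s=ctrl.sense();print(s['position'],s['tcp_rot'])
f=row(L(0,50,.0705),tilt=-4.5)
```

```text
[ 0.4373105  -0.19235197  0.14421208] [ 179.99318738    4.48501899 -177.41305038]
[ 0.43738743 -0.19195434  0.14421955] [ 179.99172521    4.48523084 -177.36536989]
[5.6, -1.0, 73.5, 0.0001, -0.0003, -0.0003] tgt [ 0.4376 -0.1929  0.0705]
```

View pics/s7.png

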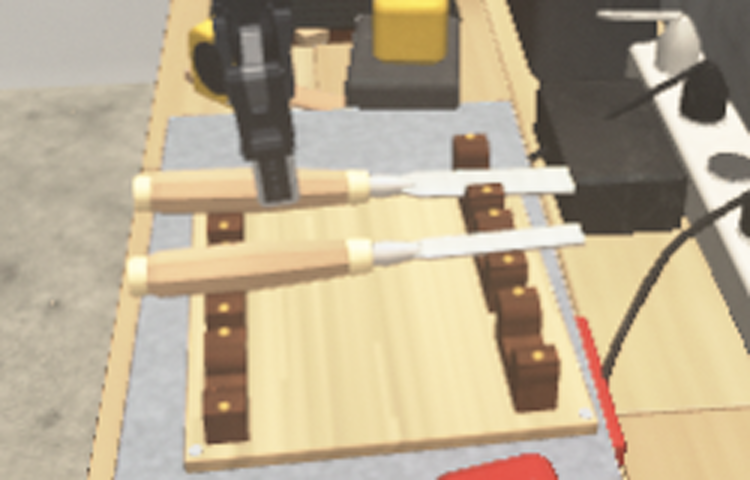

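Chisel_24 sits low in the left slot (crop 490,180). Now I grasp chisel_16.

Request:
step_arm(rows=[0.6,2.5,-1,33,0,0,0,0.6,4.5,-1,58,0,0,0,0.6,5.3,-1,69,0,0,0,0.6,5.6,-1,73.5,0,0,0,0.6,5.6,-1,73.5,0,0,0])

```text
time_s: 14.18
position: [0.4374, -0.1924, 0.0697]
tcp_rot: [180.0, 4.4, -177.3]
force: [0.3, 0.7, 0.5]
opening: 0.0513
grasp_force: 0.0
```

Request:
step_arm(rows=[0.4,0,0,0,0,0,0,0.33,0,0,0,0,0,0,0.2,0,0,0,0,0,0,0.2,0,0,0,0,0,0,0.2,0,0,0,0,0,0])

```text
time_s: 14.6
position: [0.4387, -0.1941, 0.0718]
tcp_rot: [-179.9, 4.6, -177.3]
force: [-1.9, -1.8, 7.9]
opening: 0.0243
grasp_force: 39.4
```

Request:
step_arm(rows=[0.2,0,0,-10,0,0,0,0.2,0,0,-30,0,0,0,0.2,0,0,-60,0,0,0,0.2,0,0,-90,0,0,0,0.2,0,0,-90,0,0,0,0.2,0,0,-90,0,0,0])

```text
time_s: 15.1
position: [0.4316, -0.1941, 0.1625]
tcp_rot: [-179.9, 4.7, -177.4]
force: [-0.1, 1.2, -1.9]
opening: 0.024
grasp_force: 39.5
```

Run:
```python
from go import *
W,_=look('top'); held(W,274,0)
W,_=look('side'); held(W,274,0)
f=row(L(-72,45,.095))
```

```text
pos [ 0.4308 -0.1937  0.1611] rot [-179.9    4.6 -177.4] open 0.0242
tool-x extents [-172.3   82.9]
-180 y -8.5..7.4 mid -0.5 z(med) 13.8 n 50
-160 y -7.4..8.3 mid 0.5 z(med) 12.6 n 71
-140 y -7.3..8.2 mid 0.4 z(med) 11.3 n 76
-120 y -7.7..8.1 mid 0.2 z(med) 9.9 n 75
-100 y -7.6..8.3 mid 0.3 z(med) 9.1 n 72
-80 y -4.8..6.9 mid 1.1 z(med) 5.6 n 59
-60 y -4.9..10.2 mid 2.6 z(med) 1.6 n 77
-40 y -6.9..11.1 mid 2.1 z(med) -1.2 n 91
-20 y 0.0..14.9 mid 7.5 z(med) -1.7 n 22
20 y -1.4..13.4 mid 6.0 z(med) -6.9 n 74
40 y -10.1..14.9 mid 2.4 z(med) -8.5 n 119
60 y -8.4..14.3 mid 2.9 z(med) -9.0 n 116
80 y -4.7..12.0 mid 3.7 z(med) -8.6 n 18
pos [ 0.4303 -0.1935  0.1602] rot [-180.     4.5 -177.4] open 0.0244
tool-x extents [-168.9   85. ]
-180 y -9.6..6.2 mid -1.7 z(med) 14.6 n 46
-160 y -9.8..5.1 mid -2.3 z(med) 13.6 n 86
-140 y -9.7..5.4 mid -2.2 z(med) 12.4 n 87
-120 y -9.6..5.3 mid -2.2 z(med) 11.4 n 87
-100 y -10.0..5.3 mid -2.4 z(med) 10.2 n 86
-80 y -8.3..2.3 mid -3.0 z(med) 8.2 n 91
-60 y -11.4..0.3 mid -5.6 z(med) 4.5 n 132
-40 y -12.6..1.8 mid -5.4 z(med) 2.0 n 178
-20 y -13.8..3.7 mid -5.0 z(med) 0.7 n 88
0 y -14.8..-2.8 mid -8.8 z(med) 0.2 n 83
20 y -15.2..2.7 mid -6.3 z(med) -3.1 n 224
40 y -15.1..2.6 mid -6.2 z(med) -4.2 n 223
60 y -14.3..1.5 mid -6.4 z(med) -4.7 n 200
80 y -12.7..2.0 mid -5.3 z(med) -5.0 n 55
[-7.1, -71.8, 66.0, -0.0001, 0.0786, -0.0001] tgt [ 0.4459 -0.2646  0.095 ]
```

Request:
step_arm(rows=[0.2,-5,-36,0,0,0.0786,0,0.2,-5,-65,16,0,0.0786,0,0.2,-5.1,-71.8,40,0,0.0786,0,0.2,-5.1,-71.8,60,0,0.0786,0,0.2,-5.1,-71.8,66,0,0.0786,0,0.2,-5.1,-71.8,66,0,0.0786,0,0.2,-5.1,-71.8,66,0,0.0786,0])

```text
time_s: 15.78
position: [0.4438, -0.2645, 0.0945]
tcp_rot: [180.0, -0.1, -177.3]
force: [0.5, 0.6, -1.1]
opening: 0.0245
grasp_force: 39.7
```

```bash
cat >> go.py <<'E'
def slot(lx,ys=(-115,-110,-105,-80,-75,-70,-55,-50)):
    row(L(lx,43,.095))
    W,px=look('top')
    a=W[150:295,350:470]
    an=np.radians(YAW);Rm=np.array([[np.cos(an),-np.sin(an)],[np.sin(an),np.cos(an)]])
    d=((a[...,:2]-M)@Rm*1000)
    for y0 in ys:
        for v in range(a.shape[0]):
            r=d[v]; k=(abs(r[:,0]-lx)<42)
            if k.any() and abs(np.nanmedian(r[k][:,1])-y0)<1.3:
                print(y0,[(int(x),int(z)) for x,z in zip((r[k][:,0]-lx).round(),(a[v][k][:,2]*1000).round()) if np.isfinite(x+z) and z>45]);break
E
python3 - <<'E'
from go import *
slot(-72)
E
```

```text
[-4.1, -0.2, -0.5, 0.0008, -0.0015, 0.0003] tgt [ 0.4479 -0.2645  0.095 ]
-115 [(10, 80), (8, 80), (6, 82), (3, 81), (0, 78), (-2, 79), (-4, 80), (-7, 80)]
-105 [(9, 83), (7, 82), (4, 81), (1, 80), (-2, 76), (-4, 79), (-6, 80)]
-80 [(27, 50), (30, 66), (30, 73), (27, 72), (25, 74), (23, 76), (20, 74), (18, 74), (15, 72), (7, 53), (5, 56), (3, 56), (8, 81), (6, 81), (4, 81), (1, 82), (-2, 80), (-4, 81), (-6, 82), (-14, 63), (-15, 70), (-16, 73), (-18, 72), (-21, 73), (-22, 75), (-26, 72)]
-75 [(27, 47), (30, 66), (28, 68), (27, 70), (26, 74), (22, 71), (19, 69), (18, 71), (15, 70), (9, 58), (4, 51), (3, 56), (9, 80), (7, 82), (3, 79), (2, 82), (0, 84), (-3, 81), (-5, 82), (-13, 66), (-15, 68), (-17, 68), (-19, 69), (-19, 75), (-23, 71), (-24, 76)]
-70 [(31, 65), (28, 65), (27, 71), (26, 75), (23, 72), (21, 73), (18, 72), (15, 71), (12, 66), (5, 54), (2, 51), (9, 82), (7, 83), (6, 85), (4, 85), (-1, 80), (-2, 83), (-5, 80), (-6, 85), (-14, 68), (-15, 72), (-18, 72), (-21, 70), (-23, 70), (-24, 73), (-27, 72)]
-55 [(9, 81), (7, 83), (5, 83), (3, 87), (1, 86), (-3, 81), (-4, 84), (-8, 81)]
-50 [(9, 79), (8, 84), (5, 83), (3, 83), (1, 84), (-2, 84), (-4, 83), (-7, 82)]
```

Request:
step_arm(rows=[0.2,-4,0.8,0,0,0,0,0.2,-4,0.8,6,0,0,0,0.2,-4,0.8,11,0,0,0,0.2,-4,0.8,15,0,0,0,0.2,-4,0.8,18,0,0,0,0.2,-4,0.8,20,0,0,0,0.2,-4,0.8,21,0,0,0])

```text
time_s: 16.42
position: [0.4481, -0.264, 0.0736]
tcp_rot: [-180.0, -0.0, -177.4]
force: [-0.4, -0.4, -1.9]
opening: 0.024
grasp_force: 39.7
```

Request:
step_arm(rows=[0.2,0,0,1,0,0,0,0.2,0,0,2,0,0,0,0.2,0,0,3,0,0,0,0.2,0,0,3,0,0,0])

```text
time_s: 16.75
position: [0.4484, -0.2642, 0.071]
tcp_rot: [-180.0, 0.0, -177.4]
force: [0.2, -1.0, -0.7]
opening: 0.0245
grasp_force: 39.7
```

Request:
step_arm(rows=[0.2,0,0,1,0,0,0,0.2,0,0,1.5,0,0,0,0.2,0,0,1.5,0,0,0])

```text
time_s: 17.0
position: [0.4488, -0.2646, 0.0699]
tcp_rot: [-179.9, 0.1, -177.3]
force: [-1.6, -3.0, 3.9]
opening: 0.0246
grasp_force: 40.1
```

Request:
step_arm(rows=[0.3,0,0,0,0,0,0,0.4,0,0,0,0,0,0,0.55,0,0,0,0,0,0,0.6,0,0,-5,0,0,0,0.6,0,0,-30,0,0,0,0.6,0,0,-65,0,0,0,0.6,0,0,-100,0,0,0,0.6,0,0,-100,0,0,0])

```text
time_s: 17.67
position: [0.4512, -0.2656, 0.1756]
tcp_rot: [-179.7, 0.4, -177.4]
force: [0.7, -0.4, 0.7]
opening: 0.0515
grasp_force: 0.0
```

Request:
step_arm(rows=[0.6,0,40,0,0,0,0,0.6,0,80,0,0,0,0,0.6,0,120,0,0,0,0,0.6,0,160,0,0,0,0,0.6,0,200,0,0,0,0,0.6,0,240,0,0,0,0,0.6,0,270,0,0,0,0,0.6,0,270,0,0,0,0])

```text
time_s: 18.33
position: [0.4351, 0.0098, 0.1695]
tcp_rot: [179.9, 0.0, -177.2]
force: [-0.4, -0.6, -0.5]
opening: 0.0512
grasp_force: 0.0
```

Run:
```python
from go import *
W,_=look('side','s8.png',(130,360,150,400))
W,px=look('top','t8.png',(150,295,170,470),2.6)
an=np.radians(YAW);Rm=np.array([[np.cos(an),-np.sin(an)],[np.sin(an),np.cos(an)]])
V=px.max(2).astype(int)
m=np.isfinite(W[...,2])&(W[...,2]>.043)&(W[...,2]<.1)&(V>130)
P=W[m];d=(P[:,:2]-M)@Rm*1000
for lx in(72,-72):
    q=np.c_[d,P[:,2]*1000][(abs(d[:,0]-lx)<16)&(abs(d[:,1])<160)]
    print(lx,'y ext',np.percentile(q[:,1],[.5,99.5]).round(1))
    for y in(-110,-90,-75,-55,20,47,108):
        s=q[abs(q[:,1]-y)<8]
        if len(s)>3: print(y,np.percentile(s[:,0]-lx,[3,97]).round(1),np.median(s[:,2]).round(1))
# chisel on the mat
m=np.isfinite(W[...,2])&(W[...,2]>.021)&(W[...,2]<.06)&(W[...,1]>.2)&(W[...,1]<.27)&(W[...,0]>.3)&(W[...,0]<.63)&(V>90)
P=W[m]*1000
print('mat chisel x',np.percentile(P[:,0],[.5,99.5]).round(1))
for x in range(350,620,20):
    s=P[abs(P[:,0]-x)<10]
    if len(s)>4: print(x,np.percentile(s[:,1],[4,50,96]).round(1),np.median(s[:,2]).round(1))
```

```text
72 y ext [-137.1  131. ]
-110 [-11.4  12. ] 54.8
-90 [-11.6  12. ] 56.4
-75 [-12.5  12.5] 56.7
-55 [-11.3  12.3] 58.1
108 [10.3 12.1] 73.3
-72 y ext [-129.5  126.4]
-110 [-6.2 10. ] 55.6
-90 [-12.9  11.7] 56.3
-75 [-9.5 11.5] 58.0
-55 [-7.7  9.2] 58.5
20 [-10.3  11.7] 70.3
47 [-9.8 14. ] 73.4
108 [-10.9  12.3] 76.4
mat chisel x [354.6 604. ]
350 [229.  237.6 247.6] 43.5
370 [208.  237.3 249.6] 44.0
390 [206.2 237.  252.2] 43.5
410 [218.3 237.1 252. ] 43.9
430 [220.6 239.1 256.4] 42.5
450 [222.3 241.4 252.4] 40.7
470 [233.3 241.8 253.6] 37.8
490 [236.1 242.5 249.8] 35.5
510 [236.4 244.4 250. ] 32.7
530 [238.6 245.2 251.3] 29.2
550 [240.9 246.  252.9] 29.2
570 [239.5 245.1 254.4] 29.3
590 [240.6 244.6 249.2] 28.9
610 [239.8 244.4 249.4] 28.2
```

View pics/t8.png

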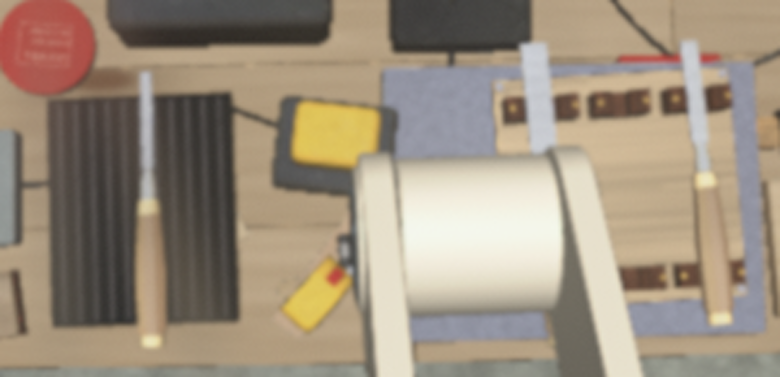

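View pics/s8.png

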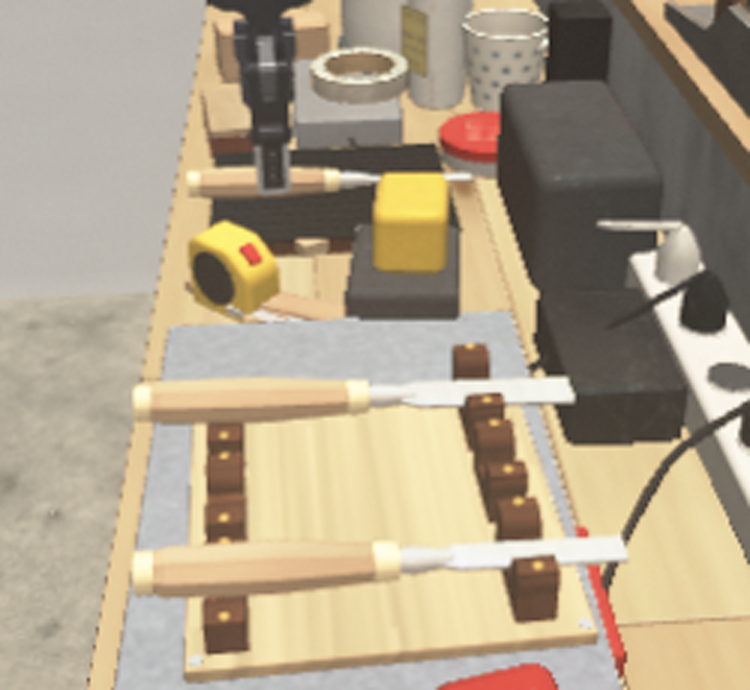

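Chisel_24 (left) and chisel_16 (right) both lie low in their slots; chisel_10 is on the mat and the middle cradle is free. I'll fetch chisel_10.

Run:
```python
from go import *
s=ctrl.sense();print(s['position'])
f=row([.434,.2386,.13],yaw=181.7); f=row([.434,.2386,.039],yaw=181.7,frm=f)
```

```text
[0.43565122 0.0067196  0.16948955]
[-9.8, 231.7, 39.4, -0.0005, 0.0004, 0.0197] tgt [0.434  0.2386 0.13  ]
[0.0, -0.0, 91.0, 0.0, 0.0, 0.0] tgt [0.434  0.2386 0.039 ]
```

Request:
step_arm(rows=[0.6,-2,40,0,0,0,0,0.6,-4,80,0,0,0,0,0.6,-6,120,0,0,0,0,0.6,-8,160,5,0,0,0.0197,0.6,-9.8,200,20,0,0,0.0197,0.6,-9.8,231.7,39.4,0,0,0.0197,0.6,-9.8,231.7,39.4,0,0,0.0197,0.6,-9.8,231.7,39.4,0,0,0.0197])

```text
time_s: 19.1
position: [0.4346, 0.2375, 0.1288]
tcp_rot: [-179.9, -0.1, -178.4]
force: [-0.3, -0.7, 0.4]
opening: 0.0512
grasp_force: 0.0
```

Request:
step_arm(rows=[0.6,0,0,35,0,0,0,0.6,0,0,65,0,0,0,0.6,0,0,82,0,0,0,0.6,0,0,88,0,0,0,0.6,0,0,90,0,0,0,0.6,0,0,90,0,0,0])

```text
time_s: 19.6
position: [0.4357, 0.2366, 0.0404]
tcp_rot: [-180.0, 0.0, -178.6]
force: [-0.7, 0.4, -0.6]
opening: 0.0513
grasp_force: 0.0
```

Run:
```python
from go import *
s=ctrl.sense();print(s['position'],s['tcp_rot'],s['force'])
row([.434,.2386,.039],yaw=181.7)
```

```text
[0.43567889 0.23661898 0.04044023] [-1.79975562e+02  3.42836856e-02 -1.78561508e+02] [-0.68774695  0.39695889 -0.58633073]
[1.6, 2.0, 1.4, -0.0004, 0.0006, -0.0046] tgt [0.434  0.2386 0.039 ]
```

Request:
step_arm(rows=[0.5,1.6,2,1,0,0,-0.0046,0.4,1.6,2,1,0,0,-0.0046,0.33,1.6,2,1,0,0,-0.0046,0.2,1.6,2,1,0,0,-0.0046,0.2,1.6,2,1,0,0,-0.0046,0.2,1.6,2,1,0,0,-0.0046])

```text
time_s: 20.1
position: [0.434, 0.2398, 0.04]
tcp_rot: [180.0, 0.1, -178.2]
force: [-0.5, -3.2, 7.2]
opening: 0.0251
grasp_force: 38.7
```

Request:
step_arm(rows=[0.2,0,0,-10,0,0,0,0.2,0,0,-40,0,0,0,0.2,0,0,-80,0,0,0,0.2,0,0,-120,0,0,0,0.2,0,0,-140,0,0,0,0.2,0,0,-140,0,0,0,0.2,0,0,-140,0,0,0])

```text
time_s: 20.68
position: [0.4337, 0.2399, 0.1804]
tcp_rot: [179.9, 0.2, -178.2]
force: [-0.1, 0.1, -2.7]
opening: 0.0242
grasp_force: 39.8
```

Run:
```python
from go import *
W,_=look('top'); held(W,274,0)
W,_=look('side'); held(W,274,0)
f=row([.436,.02,.175],yaw=YAW+90); f=row(L(0,43,.17),frm=f); f=row(L(0,43,.1),frm=f)
```

```text
pos [0.4328 0.2394 0.1789] rot [-180.     0.  -178.2] open 0.0246
tool-x extents [-172.    78.8]
-180 y -4.9..4.0 mid -0.5 z(med) 8.6 n 29
-160 y -4.1..4.4 mid 0.1 z(med) 8.5 n 42
-140 y -5.6..3.2 mid -1.2 z(med) 8.2 n 46
-120 y -5.0..3.7 mid -0.7 z(med) 7.4 n 46
-100 y -4.7..2.9 mid -0.9 z(med) 6.8 n 16
20 y -10.7..4.8 mid -3.0 z(med) -5.5 n 28
40 y -11.6..12.7 mid 0.5 z(med) -6.2 n 125
60 y -9.6..11.7 mid 1.1 z(med) -5.1 n 106
pos [0.4323 0.2391 0.178 ] rot [-1.799e+02 -1.000e-01 -1.782e+02] open 0.0247
tool-x extents [-167.2   81.6]
-180 y -9.4..4.2 mid -2.6 z(med) 11.7 n 12
-160 y -7.0..2.9 mid -2.1 z(med) 10.8 n 23
-140 y -7.7..3.3 mid -2.2 z(med) 10.3 n 23
-120 y -8.4..5.8 mid -1.3 z(med) 10.1 n 18
-100 y -8.1..-0.6 mid -4.4 z(med) 9.5 n 15
-80 y -9.4..-1.0 mid -5.2 z(med) 7.9 n 37
-60 y -12.9..-2.0 mid -7.4 z(med) 6.3 n 57
-40 y -13.3..-0.5 mid -6.9 z(med) 5.5 n 72
-20 y -17.8..-2.1 mid -10.0 z(med) 3.5 n 47
0 y -17.6..-0.8 mid -9.2 z(med) 3.8 n 51
20 y -15.4..1.0 mid -7.2 z(med) 2.4 n 96
40 y -14.5..3.5 mid -5.5 z(med) 3.4 n 95
60 y -14.4..-1.2 mid -7.8 z(med) 2.7 n 79
80 y -10.2..-2.1 mid -6.2 z(med) 1.3 n 7
[3.2, -219.1, 3.3, -0.0012, -0.0013, -0.015] tgt [0.436 0.02  0.175]
[1.3, -212.8, 5.0, 0.0, 0.0, 0.0] tgt [ 0.4445 -0.1926  0.17  ]
[0.0, -0.0, 70.0, 0.0, 0.0, 0.0] tgt [ 0.4445 -0.1926  0.1   ]
```

Request:
step_arm(rows=[0.2,0.6,-40,3,0,0,-0.015,0.2,1.2,-80,3,0,0,-0.015,0.2,1.8,-120,3,0,0,-0.015,0.2,2.4,-160,3,0,0,-0.015,0.2,3,-200,3,0,0,-0.015,0.2,3.2,-219.1,3,0,0,-0.015,0.2,3.2,-219.1,3,0,0,-0.015])

```text
time_s: 21.37
position: [0.4354, 0.0172, 0.1743]
tcp_rot: [-179.9, -0.2, -177.5]
force: [0.2, 0.7, -1.2]
opening: 0.0241
grasp_force: 40.1
```

Request:
step_arm(rows=[0.2,2.3,-40,0,0,0.031,0,0.2,2.3,-80,0,0,0.031,0,0.2,2.3,-120,0,0,0.031,0,0.2,2.3,-160,0,0,0.031,0,0.2,2.3,-200,0,0,0.031,0,0.2,2.3,-212.8,0,0,0.031,0,0.2,2.3,-212.8,0,0,0.031,0,0.2,2.3,-212.8,0,0,0.031,0])

```text
time_s: 22.03
position: [0.4436, -0.1917, 0.1746]
tcp_rot: [179.9, -1.9, -177.5]
force: [0.3, -0.1, -1.4]
opening: 0.0244
grasp_force: 40.3
```

Request:
step_arm(rows=[0.2,-1,0,35,0,0,0,0.2,-2,0,65,0,0,0,0.2,-2.4,0,75,0,0,0,0.2,-2.4,0,77,0,0,0,0.2,-2.4,0,77,0,0,0,0.2,-2.4,0,77,0,0,0])

```text
time_s: 22.53
position: [0.4452, -0.1919, 0.1]
tcp_rot: [-180.0, -1.7, -177.3]
force: [-0.6, -0.1, -1.5]
opening: 0.0245
grasp_force: 40.3
```

Run:
```python
from go import *
s=ctrl.sense();print(s['position'],s['tcp_rot'])
slot(0); row(L(0,44,.095),tilt=1.8)
W,_=look('side'); held(W,274,0)
```

```text
[ 0.44519834 -0.19187452  0.09998437] [-179.95619664   -1.70987995 -177.30704371]
[0.5, -0.7, 5.0, -0.0008, -0.0298, 0.0008] tgt [ 0.4445 -0.1926  0.095 ]
-115 [(6, 85), (2, 82), (1, 85), (-1, 86), (-4, 85)]
-110 [(5, 82), (3, 81), (1, 83), (-1, 85), (-3, 87)]
-105 [(7, 86), (5, 88), (2, 86), (-1, 84), (-3, 85)]
-80 [(40, 72), (27, 55), (27, 66), (25, 70), (24, 73), (21, 71), (20, 76), (16, 69), (14, 70), (11, 69), (4, 52), (1, 50), (0, 53), (6, 87), (4, 85), (2, 87), (-1, 86), (-3, 86), (-11, 66), (-11, 73), (-16, 66), (-17, 69), (-18, 74), (-22, 70), (-24, 70), (-41, 68), (39, 417), (39, 422), (39, 428), (39, 434), (40, 440), (40, 446), (39, 448), (34, 442), (32, 439)]
-75 [(42, 77), (25, 47), (26, 62), (26, 69), (24, 72), (22, 74), (20, 75), (18, 76), (13, 66), (12, 72), (8, 66), (2, 51), (0, 53), (6, 85), (5, 87), (3, 89), (-1, 85), (-3, 87), (-9, 70), (-12, 71), (-15, 67), (-16, 71), (-17, 78), (-21, 70), (-23, 71), (-25, 73), (39, 407), (40, 415), (42, 440), (42, 445), (41, 448), (40, 452), (38, 452), (36, 451), (34, 449), (32, 449), (30, 448), (27, 445)]
-70 [(41, 74), (39, 72
[... 896 characters left out ...]
95 ]
pos [ 0.4455 -0.1923  0.1004] rot [-179.9   -1.6 -177.3] open 0.0246
tool-x extents [-256.6   81.4]
-180 y -8.3..2.2 mid -3.1 z(med) 12.0 n 28
-160 y -7.4..2.7 mid -2.4 z(med) 11.2 n 58
-140 y -8.3..8.0 mid -0.2 z(med) 11.7 n 82
-120 y -16.9..9.7 mid -3.6 z(med) 13.2 n 111
-100 y -7.4..3.4 mid -2.0 z(med) 10.0 n 60
-80 y -7.8..0.8 mid -3.5 z(med) 7.5 n 75
-60 y -11.4..1.3 mid -5.0 z(med) 4.5 n 118
-40 y -12.5..2.6 mid -4.9 z(med) 2.7 n 161
-20 y -13.7..0.8 mid -6.4 z(med) 4.0 n 59
0 y -14.9..3.0 mid -5.9 z(med) 0.3 n 86
20 y -14.4..2.6 mid -5.9 z(med) -0.3 n 196
40 y -14.1..3.3 mid -5.4 z(med) -0.2 n 198
60 y -13.1..2.9 mid -5.1 z(med) -0.6 n 184
80 y -11.2..1.9 mid -4.6 z(med) 3.5 n 19
```

Request:
step_arm(rows=[0.2,1.5,-0.3,6,0,0,0,0.2,1.4,-0.3,12,0,0,0,0.2,1.3,-0.3,16,0,0,0,0.2,1.1,-0.3,20,0,0,0,0.2,1,-0.3,23,0,0,0,0.2,1,-0.3,25,0,0,0,0.2,1,-0.3,26,0,0,0])

```text
time_s: 23.22
position: [0.4425, -0.1926, 0.0726]
tcp_rot: [-180.0, -1.8, -177.4]
force: [-0.5, 0.7, -1.5]
opening: 0.025
grasp_force: 40.4
```

Request:
step_arm(rows=[0.2,0,0,1,0,0,0,0.2,0,0,2,0,0,0,0.2,0,0,3,0,0,0,0.2,0,0,3,0,0,0])

```text
time_s: 23.55
position: [0.4433, -0.1936, 0.0708]
tcp_rot: [-179.9, -1.7, -177.3]
force: [-1.7, -4.9, 3.6]
opening: 0.0243
grasp_force: 40.7
```

Request:
step_arm(rows=[0.2,0,0,1,0,0,0,0.2,0,0,1.5,0,0,0,0.2,0,0,1.5,0,0,0])

```text
time_s: 23.8
position: [0.4434, -0.1937, 0.0703]
tcp_rot: [-179.9, -1.7, -177.3]
force: [-5.8, -3.5, 22.0]
opening: 0.0247
grasp_force: 42.1
```

Run:
```python
from go import *
slot(0,(-115,-105,-80,-75,-70))
W,_=look('side','s9.png',(230,360,180,390),3.8); held(W,274,0)
```

```text
[-0.5, 1.0, -24.7, -0.0023, -0.0292, 0.0008] tgt [ 0.4445 -0.1926  0.095 ]
-115 [(5, 56), (1, 50), (0, 55), (-2, 54)]
-105 [(5, 54), (2, 52), (1, 57), (-2, 54), (-4, 55)]
-80 [(40, 70), (25, 49), (26, 62), (25, 69), (25, 75), (22, 72), (19, 70), (17, 71), (14, 72), (11, 67), (8, 67), (4, 58), (0, 54), (-1, 59), (-4, 55), (-7, 53), (-7, 62), (-8, 68), (-11, 66), (-12, 70), (-14, 73), (-17, 71), (-19, 71), (-19, 78), (-23, 72)]
-75 [(41, 73), (38, 70), (25, 48), (26, 61), (26, 70), (23, 69), (21, 68), (21, 76), (17, 71), (14, 68), (12, 70), (10, 71), (4, 58), (1, 55), (-1, 58), (-3, 57), (-6, 56), (-8, 56), (-8, 65), (-9, 72), (-12, 69), (-13, 73), (-17, 69), (-18, 73), (-21, 71), (-22, 75), (-26, 69), (-42, 65), (37, 391), (38, 398), (39, 405), (38, 410), (38, 414), (37, 416), (35, 413)]
-70 [(40, 70), (39, 72), (27, 60), (26, 66), (26, 77), (23, 74), (19, 68), (18, 72), (15, 71), (13, 72), (9, 67), (4, 55), (2, 58), (0, 59), (-2, 60), (-6, 53), (-7, 59), (-8, 65), (-10, 65), (-12, 69), (-14, 70), (-16, 70), (-18, 72), (-19, 77), (-22, 74), (-25, 70), (-41, 65), (39, 384), (39, 390), (39, 394), (39, 400), (39, 406), (40, 413), (41, 421), (40, 423), (38, 423), (36, 420), (34, 420), (32, 420), (28, 414), (25, 409)]
pos [ 0.4434 -0.1937  0.0704] rot [-179.9   -1.7 -177.3] open 0.0244
tool-x extents [-254.6   80.9]
-180 y -7.2..3.5 mid -1.9 z(med) 12.5 n 27
-160 y -14.3..9.7 mid -2.3 z(med) 28.6 n 114
-140 y -16.5..15.5 mid -0.5 z(med) 2.6 n 99
-120 y -16.4..15.4 mid -0.5 z(med) 10.4 n 224
-100 y -16.4..12.8 mid -1.8 z(med) 31.0 n 203
-80 y -16.5..12.5 mid -2.0 z(med) 31.2 n 198
-60 y -15.5..8.3 mid -3.6 z(med) 11.0 n 200
-40 y -13.9..4.3 mid -4.8 z(med) 5.9 n 201
-20 y -15.2..2.2 mid -6.5 z(med) 6.9 n 76
0 y -15.2..3.5 mid -5.8 z(med) 2.0 n 95
20 y -15.3..2.5 mid -6.4 z(med) -0.1 n 208
40 y -15.1..2.9 mid -6.1 z(med) -0.3 n 202
60 y -13.5..2.3 mid -5.6 z(med) -1.1 n 167
80 y -11.3..1.2 mid -5.0 z(med) -0.6 n 20
```

View pics/s9.png

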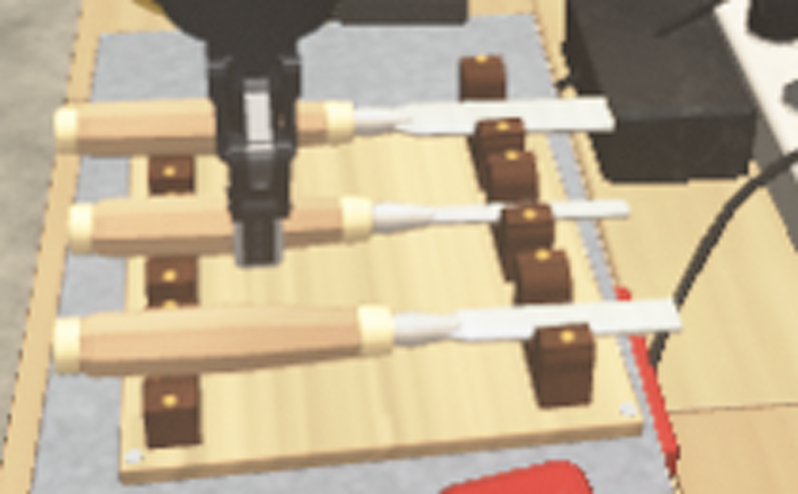

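All three blades sit in their slots (middle blade at crop 570,210). I'll release chisel_10 and retreat.

Request:
step_arm(rows=[0.2,0,0,-1,0,0,0,0.3,0,0,-1,0,0,0,0.4,0,0,-1,0,0,0,0.55,0,0,-1,0,0,0,0.58,0,0,-6,0,0,0,0.58,1,0,-35,0,0,0,0.58,2,0,-75,0,0,0,0.58,4,0,-120,0,0,0])

```text
time_s: 24.57
position: [0.4412, -0.192, 0.1858]
tcp_rot: [179.9, -1.9, -177.4]
force: [1.2, -1.2, -0.5]
opening: 0.0497
grasp_force: 0.0
```

Request:
step_arm(rows=[0.58,0,40,-5,0,0,0,0.58,0,80,-10,0,0,0,0.58,0,120,-10,0,0,0,0.58,0,160,-10,0,0,0,0.58,0,200,-10,0,0,0,0.58,0,240,-10,0,0,0,0.58,0,280,-10,0,0,0,0.58,0,310,-10,0,0,0])

```text
time_s: 25.23
position: [0.4276, 0.1198, 0.1955]
tcp_rot: [180.0, -1.7, -177.3]
force: [0.4, 0.5, 0.4]
opening: 0.0493
grasp_force: 0.0
```

Request:
step_arm(rows=[0.58,0,40,0,0,0,0,0.58,0,80,0,0,0,0,0.58,0,120,0,0,0,0,0.58,0,160,0,0,0,0,0.58,0,160,0,0,0,0,0.58,0,160,0,0,0,0])

```text
time_s: 25.73
position: [0.4203, 0.2787, 0.195]
tcp_rot: [-180.0, -1.8, -177.1]
force: [-0.1, -0.7, 0.2]
opening: 0.0496
grasp_force: 0.0
```

Run:
```python
from go import *
W,px=look('top','t10.png',(140,295,270,470),3.8)
an=np.radians(YAW);Rm=np.array([[np.cos(an),-np.sin(an)],[np.sin(an),np.cos(an)]])
V=px.max(2).astype(int)
m=np.isfinite(W[...,2])&(W[...,2]>.043)&(W[...,2]<.1)&(V>130)
P=W[m];d=(P[:,:2]-M)@Rm*1000
for lx in(72,0,-72):
    q=np.c_[d,P[:,2]*1000][(abs(d[:,0]-lx)<18)&(abs(d[:,1])<160)]
    print(lx,'y ext',np.percentile(q[:,1],[.5,99.5]).round(1),[(y,np.percentile(s[:,0]-lx,[3,97]).round(1).tolist(),float(np.median(s[:,2]).round(1))) for y in(-110,-75,-55,20,47,70,108) for s in [q[abs(q[:,1]-y)<8]] if len(s)>3])
print(ctrl.sense()['position'],ctrl.sense()['time_s'])
```

```text
72 y ext [-136.   134.2] [(-110, [-11.5, 12.1], 54.5), (-75, [-12.9, 12.5], 57.3), (-55, [-11.2, 12.0], 58.2), (20, [-10.8, 10.8], 70.5), (47, [-12.2, 12.9], 73.5), (70, [-14.6, 12.9], 75.3), (108, [-10.9, 11.9], 77.2)]
0 y ext [-125.6  123.8] [(-110, [-4.8, 5.3], 54.7), (-75, [-7.2, 9.2], 57.0), (-55, [-4.8, 6.2], 57.7), (20, [-10.2, 11.5], 70.5), (47, [-12.5, 13.8], 73.1), (70, [-13.3, 13.4], 75.9), (108, [-9.7, 12.8], 76.7)]
-72 y ext [-129.5  126.4] [(-110, [-6.7, 10.1], 55.3), (-75, [-9.4, 11.5], 57.7), (-55, [-7.1, 9.2], 58.7), (20, [-10.5, 11.7], 70.5), (47, [-10.2, 13.5], 72.2), (70, [-10.3, 13.8], 74.6), (108, [-10.9, 11.9], 76.9)]
[0.42026907 0.27721252 0.19490683] 25.7833
```

View pics/t10.png

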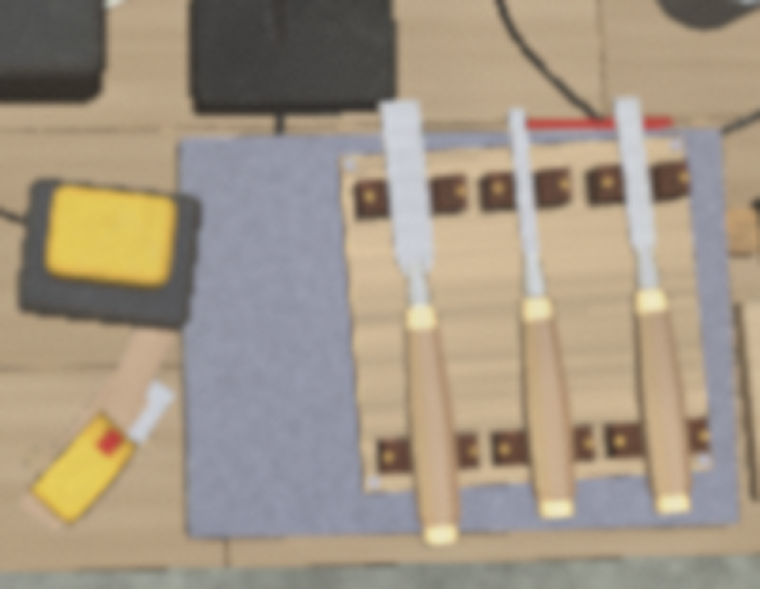

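All three lie level at the same home height, centred and aligned: widest left (crop 405,180), narrowest middle (525,180), 16 mm right (635,180). Handing in.

```bash
python3 -c "
from rig import ctrl
print(ctrl.finish_job())"
```

```text
the job is handed in; nothing more can be done
None
```

All three chisels now lie home in the cradles cut to their blade widths (10, 16 and 24 mm), same way up with blades pointing as before. The bystanders were left alone, and I handed the job in at about 26 s; no verdict was shown.

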